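Charge the foundry preheat box behind its guard gate

TASK

Charge the preheat box: lift the latch with the red thumb lever and swing the yellow gate wide open, press the tray's front plate once so that its push-push catch lets the tray spring all the way out, lay every copper ingot from the bench in the tray and pour in all the brass nuggets from the steel cup. Then press the tray home until its catch locks it, swing the gate shut so that the latch bar drops back into its catch, and see that the empty cup ends up standing upright on its blue rest plate. Leave the white sleeve, the paint can and the blue tumbler where they stand.

Things in the scene. Friction and masses are not known exactly. Their poses are not given: they have to be found in the camera images.
- station: Fixed preheat box behind a guard. Frame S: origin on the bench in the gate's plane, midway between the two yellow posts (24 mm square, 165 mm tall, at S y = +-140 mm); S x into the box, away from the robot; S y left. Box roof top 71 mm high, underside 64, from S x = 58 to 258, 212 wide, control strip 106 high beyond S x = 205; side guards 129 high at S y = +-140. Open above in front of the roof.
- gate (a joint): Gate angle, rad: 0 shut, grows as it swings towards the robot, at most 1.9; turns about a vertical axis at point gate_hinge (friction below 0.3 N m), stays where left. Yellow panel 240 mm wide, 12 mm thick, from 17 to 139 mm above the bench; shut, it runs from the hinge to the right (S -y). With the latch down it opens only 0.02 rad.
- gate_hinge (a point): Point on the gate's hinge axis, 80 mm above the bench, at S (0, 125) mm. Its frame turns with the gate: x is normal to the panel (away from the robot when shut), y runs from the free edge to the hinge, z is up.
- keeper (a point): Top of the steel catch on the right post, 145 mm above the bench: S x -92 to -12, S y -168 to -138 mm. Its upright lip, here, holds the bar end; as the gate swings shut the bar climbs the ramp on its robot side (pushing the panel takes up to 0.5 N m about the hinge; leave the bar room to rise) or is lifted over with the lever, then drops in behind the lip.
- latch (a joint): Latch bar angle, rad: 0 when down (in its catch when the gate is shut), grows as the thumb lever is pressed down and the bar lifts, at most 0.5. It clears the catch above about 0.25 rad and falls back by its weight (about 1 N at the lever pad). Spindle on the gate's front; bar to the right of it, lever to the left.
- lever_pad (a point): Red thumb pad, on the gate's robot side near the top: 40 mm long along the gate, 12 thick (along the gate's normal, = its x axis), 26 high. Point 2 mm above its centre, 130 mm above the bench at rest, 50 mm in front of the panel's middle, 99 mm from the hinge along the gate, 56 mm left of the spindle: 20 mm down lifts the bar 0.36 rad. Can be pinched from above, pressed and used to swing the gate.
- tray (a joint): Tray travel, m: 0 locked in, 0.13 fully out (towards the robot), -0.014 to -0.015 pressed to its stop. A spring pushes it out with 2.5 to 4.5 N, up to 0.2 m/s. Push-push catch: locked, press past -0.013 and let go: it springs out. Out, push in past -0.013 and let go: it settles at 0, locked. A shorter press may leave the state as it was.
- tray_plate (a point): Centre of the outer (robot side) face of the tray's aluminium front plate, with a green disc, 41 mm above the bench; plate 184 mm wide, from 12 to 70 mm above the bench; x points into the box. Press near its middle along +x. Moves with the tray; at S x = 30 mm when locked.
- tray_in (a point): Centre of the tray's inner floor, 20 mm above the bench; axes as S. The tray is 148 mm (x) by 156 mm (y) inside, side and back walls 30 mm high above the floor, front plate 50 mm above the floor. When fully out almost all of it lies in front of the roof.
- rest_plate: Fixed blue rest plate for the cup, 190 x 110 x 4 mm; origin at the centre of its underside, on the bench; x along its long side.
- cup: Steel pouring cup, a small trough 50 mm wide outside (y) with flat upright sides to grip across, 42 high, floor 54 long (x); both ends slope out at 45 degrees to pouring lips at x = +69 and -69 mm. Walls 3 mm, smooth, 0.22 kg. Origin at the centre of its underside, z up. Tipped 70 to 80 degrees over either lip it empties. Starts on the rest plate holding 3 to 6 nuggets.
- nugget0: Brass nugget, a rough faceted lump about 16 mm across and 15 mm high, 22 g; origin at the centre of its (as built) underside, z towards its top. Starts in the cup. Absent in some starts.
- nugget1: Brass nugget, a rough faceted lump about 16 mm across and 15 mm high, 22 g; origin at the centre of its (as built) underside, z towards its top. Starts in the cup. Absent in some starts.
- nugget2: Brass nugget, a rough faceted lump about 16 mm across and 15 mm high, 22 g; origin at the centre of its (as built) underside, z towards its top. Starts in the cup. Absent in some starts.
- nugget3: Brass nugget, a rough faceted lump about 16 mm across and 15 mm high, 22 g; origin at the centre of its (as built) underside, z towards its top. Starts in the cup. Absent in some starts.
- nugget4: Brass nugget, a rough faceted lump about 16 mm across and 15 mm high, 22 g; origin at the centre of its (as built) underside, z towards its top. Starts in the cup. Absent in some starts.
- nugget5: Brass nugget, a rough faceted lump about 16 mm across and 15 mm high, 22 g; origin at the centre of its (as built) underside, z towards its top. Starts in the cup. Absent in some starts.
- ingot0: Copper ingot, a bar 56 (x) x 23 (y) x 20 mm (z) with slightly tapering sides, about 0.12 kg; origin at the centre of its underside. Lies on the bench on the left. Absent in some starts (1 to 3 are present).
- ingot1: Copper ingot, a bar 56 (x) x 23 (y) x 20 mm (z) with slightly tapering sides, about 0.12 kg; origin at the centre of its underside. Lies on the bench on the left. Absent in some starts (1 to 3 are present).
- ingot2: Copper ingot, a bar 56 (x) x 23 (y) x 20 mm (z) with slightly tapering sides, about 0.12 kg; origin at the centre of its underside. Lies on the bench on the left. Absent in some starts (1 to 3 are present).
- sleeve: Bystander: white ceramic sleeve with a wire loop, 90 mm wide, 110 mm tall (140 with the loop). Leave it alone.
- paint_can: Bystander: paint can, 60 mm wide, 150 mm tall. Leave it alone.
- tumbler: Bystander: blue tumbler, 72 mm wide, 130 mm tall. Leave it alone.
Things that resemble listed ones, but are neither listed nor needed, are in the scene too. What is shaped like the ingot1 but black is not meant.

How it is judged (in metres and radians):
On the way, in this order (a step that is already met when the one before it is completed fails the run):
1. the latch is lifted and the gate swung wide open (beyond 1.35 rad), the tray still in (value of joint gate above 1.35 rad and value of joint tray below 0.02 m), for 0.2 s.
2. the tray has been released and is fully out (beyond 0.12 m) (value of joint tray above 0.12 m), for 0.2 s.
3. every ingot and every nugget lies in the tray, which is still out (x of nugget0 in the frame of tray_in between -0.076 and 0.076 m and y of nugget0 in the frame of tray_in between -0.08 and 0.08 m and z of nugget0 in the frame of tray_in between -0.005 and 0.04 m and x of nugget1 in the frame of tray_in between -0.076 and 0.076 m and y of nugget1 in the frame of tray_in between -0.08 and 0.08 m and z of nugget1 in the frame of tray_in between -0.005 and 0.04 m and x of nugget2 in the frame of tray_in between -0.076 and 0.076 m and y of nugget2 in the frame of tray_in between -0.08 and 0.08 m and z of nugget2 in the frame of tray_in between -0.005 and 0.04 m and x of nugget3 in the frame of tray_in between -0.076 and 0.076 m and y of nugget3 in the frame of tray_in between -0.08 and 0.08 m and z of nugget3 in the frame of tray_in between -0.005 and 0.04 m and x of nugget4 in the frame of tray_in between -0.076 and 0.076 m and y of nugget4 in the frame of tray_in between -0.08 and 0.08 m and z of nugget4 in the frame of tray_in between -0.005 and 0.04 m and x of nugget5 in the frame of tray_in between -0.076 and 0.076 m and y of nugget5 in the frame of tray_in between -0.08 and 0.08 m and z of nugget5 in the frame of tray_in between -0.005 and 0.04 m and x of ingot0 in the frame of tray_in between -0.076 and 0.076 m and y of ingot0 in the frame of tray_in between -0.08 and 0.08 m and z of ingot0 in the frame of tray_in between -0.005 and 0.04 m and x of ingot1 in the frame of tray_in between -0.076 and 0.076 m and y of ingot1 in the frame of tray_in between -0.08 and 0.08 m and z of ingot1 in the frame of tray_in between -0.005 and 0.04 m and x of ingot2 in the frame of tray_in between -0.076 and 0.076 m and y of ingot2 in the frame of tray_in between -0.08 and 0.08 m and z of ingot2 in the frame of tray_in between -0.005 and 0.04 m and value of joint tray above 0.11 m), for 0.3 s.
4. the tray is locked in again and let go (value of joint tray between -0.004 and 0.004 m and contact force between the fingers and station below 0.3 N), for 0.5 s.
5. the gate is shut and the latch bar is down in its catch (value of joint gate below 0.03 rad and value of joint latch below 0.04 rad), for 0.3 s.
At the end, for the whole second after the job is handed in: Every ingot and nugget that is present lies in the tray; the tray is locked (within 4 mm of 0), the gate shut (below 0.03 rad) with the latch bar down (below 0.04 rad); the cup stands upright (within 0.1 rad) on the rest plate, its centre within 50 mm of the plate's centre, at rest (all of step 5 and x of nugget0 in the frame of tray_in between -0.076 and 0.076 m and y of nugget0 in the frame of tray_in between -0.08 and 0.08 m and z of nugget0 in the frame of tray_in between -0.005 and 0.04 m and x of nugget1 in the frame of tray_in between -0.076 and 0.076 m and y of nugget1 in the frame of tray_in between -0.08 and 0.08 m and z of nugget1 in the frame of tray_in between -0.005 and 0.04 m and x of nugget2 in the frame of tray_in between -0.076 and 0.076 m and y of nugget2 in the frame of tray_in between -0.08 and 0.08 m and z of nugget2 in the frame of tray_in between -0.005 and 0.04 m and x of nugget3 in the frame of tray_in between -0.076 and 0.076 m and y of nugget3 in the frame of tray_in between -0.08 and 0.08 m and z of nugget3 in the frame of tray_in between -0.005 and 0.04 m and x of nugget4 in the frame of tray_in between -0.076 and 0.076 m and y of nugget4 in the frame of tray_in between -0.08 and 0.08 m and z of nugget4 in the frame of tray_in between -0.005 and 0.04 m and x of nugget5 in the frame of tray_in between -0.076 and 0.076 m and y of nugget5 in the frame of tray_in between -0.08 and 0.08 m and z of nugget5 in the frame of tray_in between -0.005 and 0.04 m and x of ingot0 in the frame of tray_in between -0.076 and 0.076 m and y of ingot0 in the frame of tray_in between -0.08 and 0.08 m and z of ingot0 in the frame of tray_in between -0.005 and 0.04 m and x of ingot1 in the frame of tray_in between -0.076 and 0.076 m and y of ingot1 in the frame of tray_in between -0.08 and 0.08 m and z of ingot1 in the frame of tray_in between -0.005 and 0.04 m and x of ingot2 in the frame of tray_in between -0.076 and 0.076 m and y of ingot2 in the frame of tray_in between -0.08 and 0.08 m and z of ingot2 in the frame of tray_in between -0.005 and 0.04 m and value of joint tray between -0.004 and 0.004 m and horizontal distance between cup and rest_plate below 0.05 m and angle between cup's own z axis and vertical below 0.1 rad and height (world z) of cup below 0.012 m and linear speed of cup below 0.02 m/s); the robot touches nothing.
It fails at once if the white sleeve is pushed more than 30 mm or tipped over (distance of sleeve from where it was at the start of the episode above 0.03 m or angle between sleeve's own z axis and vertical above 0.5 rad).
It fails at once if the paint can is pushed more than 30 mm or tipped over (distance of paint_can from where it was at the start of the episode above 0.03 m or angle between paint_can's own z axis and vertical above 0.5 rad).
It fails at once if the tumbler is pushed more than 30 mm or tipped over (distance of tumbler from where it was at the start of the episode above 0.03 m or angle between tumbler's own z axis and vertical above 0.5 rad).
Of nugget0, nugget1, nugget2, nugget3, nugget4, nugget5 only 3 to 6 are there at a start; the rules pass over those that are not, and their reading is None.
Of ingot0, ingot1, ingot2 only 1 to 3 are there at a start; the rules pass over those that are not, and their reading is None.
At some moment in a run one of ingot0, ingot1, ingot2, cup may be knocked a few centimetres aside while the robot is not near it.
It also fails if it takes over 210 s, if anything falls off the work surface, if the arm or the gripper's body presses on something with over 40 N, if the wrist force passes 120 N, or if a joint passes its speed limit or range.

ROBOT

A 7-joint arm with a two-finger parallel gripper is mounted at the origin on the work surface. World frame = base frame: x ahead of the robot, y to its left, z up, the work surface at z = 0. Lengths are in mm, angles in rad, forces in N, time in s.
With the tool pointing down it reaches from about 425 to 825 mm from the base axis. Payload 3.6 kg.
Tool frame: the origin (TCP) lies between the finger pads; the fingertips stand 19 mm ahead of it and the grasp point (between the pads) is the TCP; z points along the fingers, x is the direction in which the jaws open and shut, and the axes are right-handed (so a half turn about z gives the same grasp; the last joint's range is limited). The gripper opens to 85 mm and grips with 20 to 120 N. Pads are 22 mm wide; open, the fingers measure 114 mm over their backs; the gripper's body (76 mm by 85 mm) begins 54 mm behind the grasp point. The pads swing forward as they close: fully open they stand 13 mm farther back than shut.
Start: joints at [-1.129, 0.615, -0.013, 1.423, 0.008, 1.103, -0.04], TCP at [293.066, 580.152, 250.297] pointing down, gripper open.
Joint ranges: [-3.12, 3.12], [-0.3, 2.06], [-1.34, 1.32], [0.26, 2.42], [-1.36, 4.5], [0.01, 1.98], [-2.84, 2.84]. Speed limits (rad/s): [2.79, 2.79, 3.14, 3.14, 3.14, 3.14, 3.14].

INTERFACE

Orientations are given as a unit quaternion [x, y, z, w].
In Python, from rig import r, imaging gives the robot as it stands.
- The arm moves only by the tool send_rows, never from a script. Its argument "series" is a list that holds one entry, the list of rows, each a list of 7 numbers: the shift along the tool's x, y, z in cm, then the turn, a rotation vector about the tool's x, y, z in rad, then the closure, from 0 (fully open) to 1 (shut). A call has 1 to 5 rows; each row shifts and turns the commanded pose from where the row before left it, along the tool's axes as they then stand; what a row does not reach is not made up. A row lasts 1/8 s, in which the tool goes at most 62.5 mm and 10.7 degrees, less where a joint would pass 70% of its speed; a pose out of reach is approached as far as the arm can. A call is refused whole if a number of a shift passes 6.25 or a number of a turn 0.188, either way. A call with a gripper value outside its range is refused whole. The fingers move at their own pace and stop on an object; "force" is the grip in N (left out, the last holds). Time passes only in rows, so rows that do not move let the fingers close. It gives the time, the measured TCP pose, the force and the opening at its end, in the units of the state.
- r.state(): the state, without advancing time (a new reading comes with each control period).
- imaging.camera(name): name is "side" or "top" or "wrist"; returns the picture (420x560x3 uint8, blue, green, red); there is no depth.
- imaging.camera_model(name): a dict with "intrinsics" (3x3 intrinsics, pixels), "world_to_cam" (4x4, takes a point from world to camera coordinates). Camera axes: x right, y down, z forward; pixel columns grow to the right and rows downward; lengths in mm; the calibration is good to about 2 mm. A picture is of the moment at which its call begins: read the wrist's pose just before it. camera_model takes no time and is no camera call; for the wrist camera it gives the pose at the moment of the call.
- r.close_job(): hands the job in, once; it reports no verdict.
The state is a dict: "time_s": time; "q": joint angles; "joint_velocities": joint speeds; "joint_torque": joint torques, N m; "tcp_pos": TCP position; "orientation": TCP orientation; "ft_force": force on the tool from outside, world axes, zero at the start; "wrist_torque": the same for the moment, N m; "gripper_width": finger opening in mm.
Only numpy, scipy, OpenCV 4.12 (cv2) and the standard library are available. Lean on these libraries where they do the work, as an engineer would, in place of code of your own. Each camera call takes 0.05 s, during which the arm holds its last target.

## Working session

There is one attempt and no reset: what is moved stays moved. The work goes in short steps, Python scripts to look and compute and a tool call to move; the robot and the scene stay as the last step left them, time stands still between calls to the robot, and variables do not carry over. Pictures are saved under pics/ and viewed, and the job is handed in when it is done.

Besides the shell and the picture viewer there is one more tool, called as name(argument=value, ...) on one line, values as JSON. send_rows: Moves the arm, as the interface text tells. Its arguments: {"type":"object","properties":{"series":{"type":"array","items":{"type":"array","items":{"type":"array","items":{"type":"number"}}}},"force":{"type":"number"}},"required":["series"]}

```bash
ls; mkdir -p pics; python3 - <<'E'
from rig import r, imaging
import cv2
print(r.state())
for n in ("side","top","wrist"):
    m=imaging.camera_model(n); print(n,m)
    cv2.imwrite(f"pics/a_{n}.png",imaging.camera(n))
E
```

```text
pics
{'time_s': 0.0, 'q': array([-1.12947627,  0.61593272, -0.01262791,  1.42491716,  0.0080514 ,
        1.10338119, -0.04035332]), 'joint_velocities': array([ 1.03841530e-03,  3.37325014e-04,  6.02578944e-05,  4.94161140e-04,
        2.39894282e-04, -1.14783755e-03,  5.60566235e-04]), 'joint_torque': array([-5.06400811e-04, -4.69204473e+01,  2.59139584e-01, -1.71032041e+01,
        1.00099979e-02,  9.65213520e-03,  7.62126746e-06]), 'tcp_pos': array([292.76239344, 579.53073883, 249.12320928]), 'orientation': array([ 8.51718625e-01,  5.23997812e-01, -1.10620191e-03,  6.73254843e-04]), 'ft_force': array([0.9416322 , 0.5058568 , 0.11289408]), 'wrist_torque': array([ 0.03052581,  0.02034091, -0.03621112]), 'gripper_width': 85.52493354901509}
side {'intrinsics': array([[393.03360133,   0.        , 280.13676838],
       [  0.        , 393.03360133, 215.456351  ],
       [  0.        ,   0.        ,   1.        ]]), 'world_to_cam': array([[-9.89296816e-01, -1.45818613e-01,  5.36112727e-03,
         5.66613036e+02],
       [-9.71013782e-02,  6.30463864e-01, -7.70121184e-01,
         1.6384
[... 548 characters left out ...]
  [ 1.24208777e-01, -1.19132114e-02, -9.92184587e-01,
         1.25964630e+03],
       [ 0.00000000e+00,  0.00000000e+00,  0.00000000e+00,
         1.00000000e+00]])}
wrist {'intrinsics': array([[363.19908493,   0.        , 275.07233242],
       [  0.        , 363.19908493, 207.62981459],
       [  0.        ,   0.        ,   1.        ]]), 'world_to_cam': array([[ 4.51716357e-01,  8.92156281e-01, -3.08274407e-03,
        -6.48636426e+02],
       [ 8.61702740e-01, -4.35396748e-01,  2.60572562e-01,
        -3.35371274e+01],
       [ 2.31129232e-01, -1.20361298e-01, -9.65449344e-01,
         3.78722957e+02],
       [ 0.00000000e+00,  0.00000000e+00,  0.00000000e+00,
         1.00000000e+00]])}
```

View pics/a_top.png

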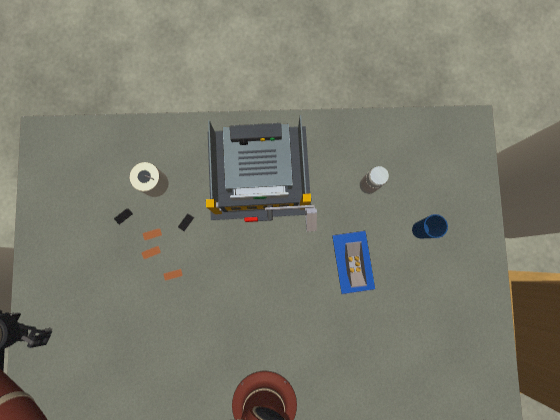

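View pics/a_side.png

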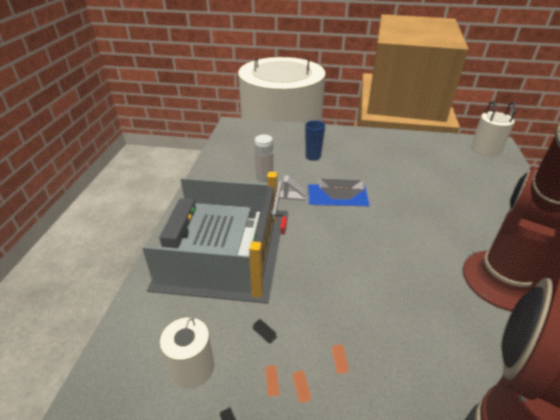

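View pics/a_wrist.png

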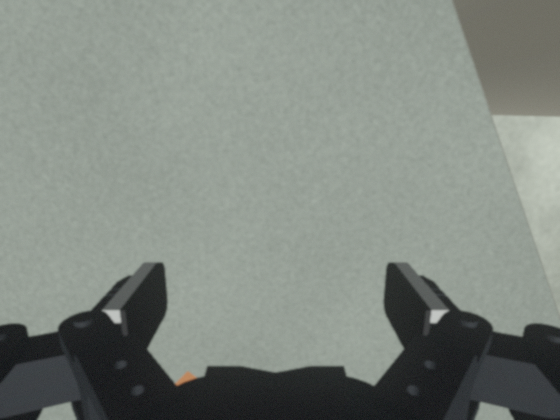

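```bash
cat > h.py <<'E'
import numpy as np, cv2
from scipy.spatial.transform import Rotation as R
from rig import r, imaging
def ray(m,u,v):
    K=m["intrinsics"];T=m["world_to_cam"];d=T[:3,:3].T@np.linalg.solve(K,[u,v,1.]);return -T[:3,:3].T@T[:3,3],d
def onz(m,u,v,z):
    c,d=ray(m,u,v);return c+d*(z-c[2])/d[2]
def proj(m,p):
    T=m["world_to_cam"];q=m["intrinsics"]@(T[:3,:3]@np.asarray(p,float)+T[:3,3]);return q[:2]/q[2]
def blobs(img,lo,hi,amin=15):
    h=cv2.cvtColor(img,cv2.COLOR_BGR2HSV);k=cv2.inRange(h,np.array(lo),np.array(hi))
    cs,_=cv2.findContours(k,cv2.RETR_EXTERNAL,cv2.CHAIN_APPROX_NONE);o=[]
    for c in cs:
        if cv2.contourArea(c)>=amin:
            M=cv2.moments(c);o.append((M["m10"]/M["m00"],M["m01"]/M["m00"],cv2.contourArea(c),cv2.minAreaRect(c)))
    return o
def to_tool(target,quat=None):
    s=r.state();q=R.from_quat(s["orientation"]);d=q.inv().apply(np.asarray(target,float)-s["tcp_pos"])/10
    return d, (None if quat is None else (q.inv()*quat).as_rotvec())
def down(yaw):  # tool x axis at world yaw, z down
    x=np.array([np.cos(yaw),np.sin(yaw),0]);z=np.array([0,0,-1.]);return R.from_matrix(np.c_[x,np.cross(z,x),z])
def st():
    s=r.state();print("t",s["time_s"].__round__(2),"tcp",s["tcp_pos"].round(1),"q",np.round(s["q"],2),"F",s["ft_force"].round(1),"w",round(s["gripper_width"],1));print(R.from_quat(s["orientation"]).as_matrix().round(3).tolist())
E
python3 - <<'E'
from h import *
m=imaging.camera_model("top");im=cv2.imread("pics/a_top.png")
for n,lo,hi,z in (("yellow",(18,150,120),(32,255,255),165),("red",(0,180,100),(5,255,255),128),("red2",(174,180,100),(180,255,255),128),("cop",(6,110,100),(17,255,255),20),("blue",(105,150,80),(125,255,255),4)):
    for b in blobs(im,lo,hi):
        box=cv2.boxPoints(b[3]); print(n,np.round(b[:3],1),onz(m,b[0],b[1],z).round(1)); print("   ",[onz(m,*p,z)[:2].round(0).tolist() for p in box])
cv2.imwrite("pics/c1.png",cv2.resize(im[110:300,110:390],None,fx=2.8,fy=2.8,interpolation=cv2.INTER_CUBIC))
E
```

```text
yellow [209.5 203.   55.5] [608.9 135.9 165. ]
    [[621.0, 146.0], [620.0, 126.0], [597.0, 126.0], [597.0, 146.0]]
yellow [306.5 197.5  50.5] [ 617.5 -144.   165. ]
    [[604.0, -133.0], [631.0, -134.0], [630.0, -155.0], [604.0, -154.0]]
red [250.5 218.9  41.5] [563.9  21.1 128. ]
    [[570.0, 40.0], [569.0, 2.0], [557.0, 2.0], [558.0, 41.0]]
cop [172.5 274.3 103. ] [406.6 278.1  20. ]
    [[411.0, 308.0], [424.0, 253.0], [402.0, 248.0], [389.0, 302.0]]
cop [150.6 252.2 113.5] [478.4 348.3  20. ]
    [[480.0, 379.0], [500.0, 326.0], [477.0, 317.0], [457.0, 370.0]]
cop [151.7 233.9 112. ] [536.8 345.4  20. ]
    [[541.0, 376.0], [556.0, 321.0], [533.0, 314.0], [518.0, 369.0]]
blue [ 353.2  262.  1866.5] [ 429.1 -299.8    4. ]
    [[517.0, -235.0], [531.0, -344.0], [344.0, -364.0], [330.0, -257.0]]
blue [426.9 228.7  37.5] [ 530.2 -546.4    4. ]
    [[530.0, -520.0], [571.0, -549.0], [529.0, -613.0], [487.0, -583.0]]
```

View pics/c1.png

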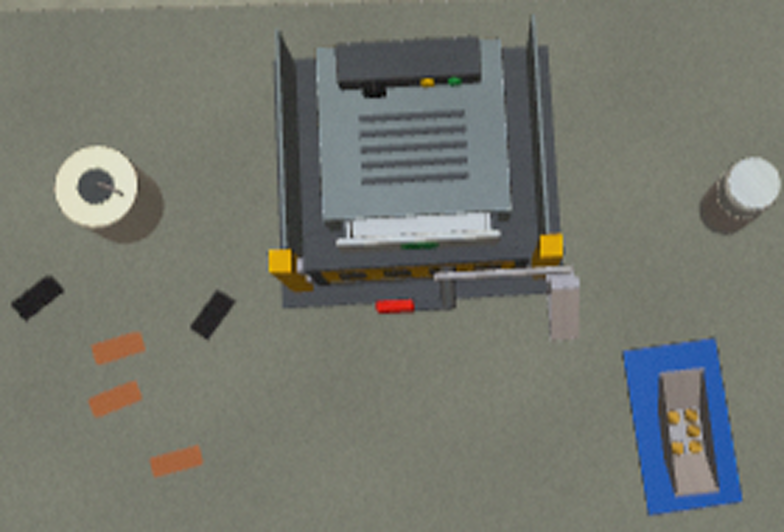

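send_rows(series=[[[0,0,0,0,0,0.18,0.5],[0,0,0,0,0,0.18,0.5],[0,0,0,0,0,0.18,0.5],[0,0,0,0,0,0.18,0.5],[0,0,0,0,0,0.18,0.5]]], force=60)

```text
time_s: 0.78
tcp_pos: [292.8, 579.9, 249.8]
orientation: [0.995, 0.098, -0.0, 0.0]
ft_force: [-1.0, 0.4, -0.3]
gripper_width: 42.5
```

send_rows(series=[[[0,0,0,0,0,0.17,0.5],[0,0,0,0,0,0,0.5]]])

```text
time_s: 1.02
tcp_pos: [292.6, 580.1, 249.8]
orientation: [1.0, 0.018, -0.0, 0.001]
ft_force: [-0.2, -0.3, -0.3]
gripper_width: 42.7
```

```bash
python3 - <<'E'
from h import *
st()
O=np.array([613.2,-4]);print(to_tool([562.5,20.5,200],down(0.031)))
E
```

```text
t 1.02 tcp [292.6 580.1 249.8] q [-1.29  0.63  0.27  1.43 -0.18  1.11 -0.95] F [-0.2 -0.3 -0.3] w 42.7
[[0.999, 0.035, -0.0], [0.035, -0.999, -0.001], [-0.0, 0.001, -1.0]]
(array([24.99322493, 56.86853586,  5.03777635]), array([0.00115849, 0.00027689, 0.00433855]))
```

send_rows(series=[[[2.5,5.6,0,0,0,0,0.5],[2.5,5.6,0,0,0,0,0.5],[2.5,5.6,0,0,0,0,0.5],[2.5,5.6,0,0,0,0,0.5],[2.5,5.6,0,0,0,0,0.5]]])

```text
time_s: 1.65
tcp_pos: [428.0, 302.6, 250.5]
orientation: [1.0, 0.018, 0.0, -0.0]
ft_force: [1.2, 0.1, 0.1]
gripper_width: 42.8
```

send_rows(series=[[[2.5,5.6,0,0,0,0,0.5],[2.5,5.6,0,0,0,0,0.5],[2.5,5.6,0,0,0,0,0.5],[2.5,5.6,0,0,0,0,0.5],[0,0,0,0,0,0,0.5]]])

```text
time_s: 2.28
tcp_pos: [536.5, 76.3, 250.7]
orientation: [1.0, 0.012, 0.001, 0.002]
ft_force: [1.0, 0.9, -1.1]
gripper_width: 42.7
```

```bash
python3 - <<'E'
from h import *
st();m=imaging.camera_model("wrist");im=imaging.camera("wrist");cv2.imwrite("pics/w1.png",im);np.save("w1.npy",m["world_to_cam"])
for b in blobs(im,(0,170,90),(6,255,255))+blobs(im,(174,170,90),(180,255,255)): print(np.round(b[:3]),b[3],onz(m,b[0],b[1],141).round(1))
print(to_tool([562.5,20.5,200],down(0.031)))
E
```

```text
t 2.27 tcp [536.5  76.3 250.7] q [-0.41  0.46  0.34  1.75 -0.17  0.96  0.02] F [ 1.   0.9 -1.1] w 42.7
[[1.0, 0.024, 0.002], [0.024, -1.0, -0.004], [0.002, 0.004, -1.0]]
[309. 283. 675.] ((309.5, 282.5), (15.0, 51.0), 0.0) [561.9  24.6 141. ]
(array([2.54390419, 6.07106064, 5.04091363]), array([ 0.00114737, -0.00025609, -0.00195299]))
```

View pics/w1.png

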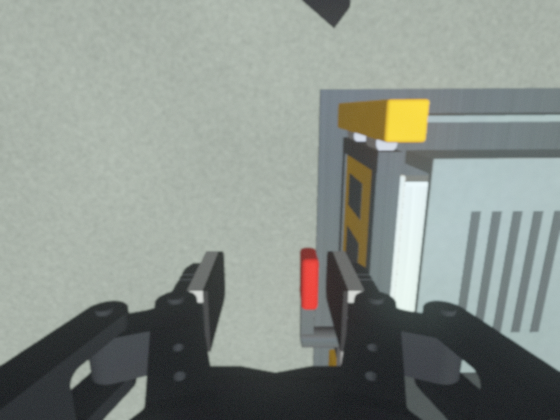

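send_rows(series=[[[2.4,5.4,0,0,0,0,0.5],[0,0,0,0,0,0,0.5],[0,0,3,0,0,0,0.5],[0,0,3,0,0,0,0.5],[0,0,0,0,0,0,0.5]]])

```text
time_s: 2.95
tcp_pos: [558.2, 33.0, 188.2]
orientation: [1.0, 0.019, -0.003, -0.001]
ft_force: [0.1, 0.4, 0.0]
gripper_width: 42.7
```

```bash
python3 - <<'E'
from h import *
st();m=imaging.camera_model("wrist");im=imaging.camera("wrist");cv2.imwrite("pics/w2.png",im)
for b in blobs(im,(0,170,90),(6,255,255))+blobs(im,(174,170,90),(180,255,255)): print(np.round(b[:3]),b[3],onz(m,b[0],b[1],141).round(1))
E
```

```text
t 2.95 tcp [558.2  33.  188.2] q [-0.29  0.56  0.31  1.77 -0.22  0.85  0.15] F [0.1 0.4 0. ] w 42.7
[[0.999, 0.037, -0.006], [0.037, -0.999, 0.001], [-0.006, -0.001, -1.0]]
[ 283.  262. 1271.] ((283.5, 262.0), (70.0, 19.0), 90.0) [562.5  24.5 141. ]
```

View pics/w2.png

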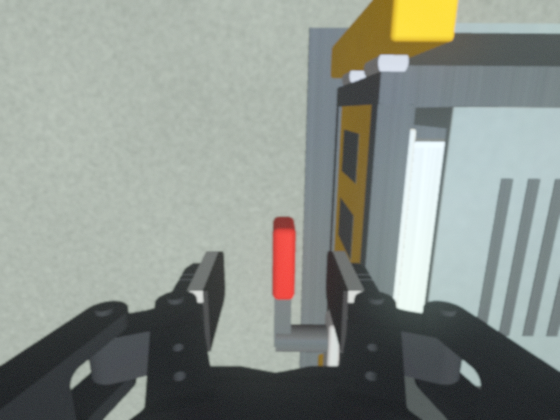

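send_rows(series=[[[0.4,0.8,0,0,0,0,0.5],[0,0,2.8,0,0,0,0.5],[0,0,2.9,0,0,0,0.5],[0,0,0,0,0,0,1.0],[0,0,0,0,0,0,1.0]]], force=50)

```text
time_s: 3.62
tcp_pos: [562.7, 22.4, 134.2]
orientation: [1.0, 0.016, -0.002, -0.0]
ft_force: [-6.7, -0.5, 1.9]
gripper_width: 11.1
```

send_rows(series=[[[0,0,0,0,0,0,1.0]]])

```text
time_s: 3.75
tcp_pos: [562.7, 22.4, 134.3]
orientation: [1.0, 0.016, -0.002, -0.0]
ft_force: [-5.3, -1.1, -0.3]
gripper_width: 10.6
```

```bash
python3 - <<'E'
from h import *
st();im=imaging.camera("wrist");cv2.imwrite("pics/w3.png",im);im=imaging.camera("side");cv2.imwrite("pics/s3.png",cv2.resize(im[120:320,120:400],None,fx=2.8,fy=2.8))
E
```

```text
t 3.75 tcp [562.7  22.4 134.3] q [-0.26  0.64  0.28  1.81 -0.25  0.73  0.19] F [-5.3 -1.1 -0.3] w 10.6
[[0.999, 0.032, -0.004], [0.032, -0.999, 0.0], [-0.004, -0.0, -1.0]]
```

View pics/s3.png

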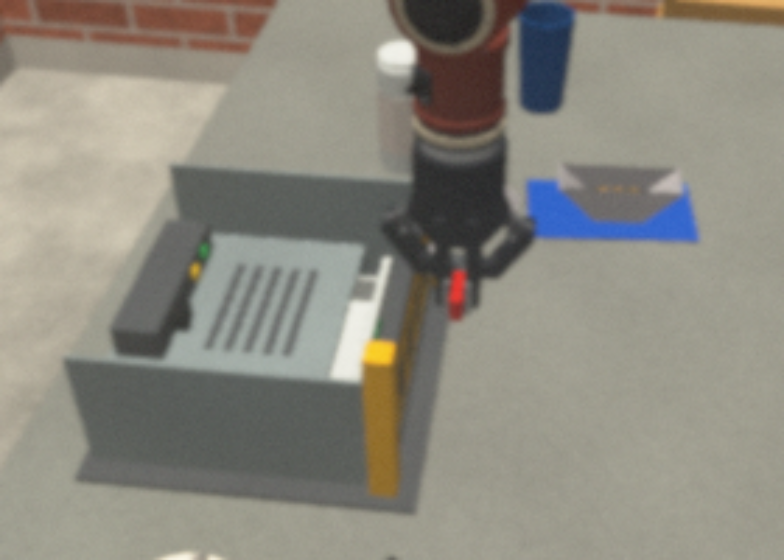

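send_rows(series=[[[0,0,0.8,0,0,0,1.0],[0,0.1,0.8,0,0,0,1.0],[0,0.1,0.7,0,0,0,1.0],[0,0,0,0,0,0,1.0]]])

```text
time_s: 4.35
tcp_pos: [562.7, 23.1, 112.4]
orientation: [1.0, 0.017, -0.002, -0.002]
ft_force: [-7.0, 4.4, 8.5]
gripper_width: 11.0
```

```bash
python3 - <<'E'
from h import *
st();im=imaging.camera("top");cv2.imwrite("pics/t4.png",cv2.resize(im[110:300,150:390],None,fx=3,fy=3))
H=np.array([613.2,-4])+125*np.array([-.031,1.])
p=r.state()["tcp_pos"][:2];print(H,p-H)
E
```

```text
t 4.35 tcp [562.7  23.1 112.4] q [-0.24  0.67  0.26  1.83 -0.26  0.68  0.21] F [-7.   4.4  8.5] w 11.0
[[0.999, 0.034, -0.004], [0.034, -0.999, 0.004], [-0.004, -0.004, -1.0]]
[609.325 121.   ] [-46.68414999 -97.84234248]
```

View pics/t4.png

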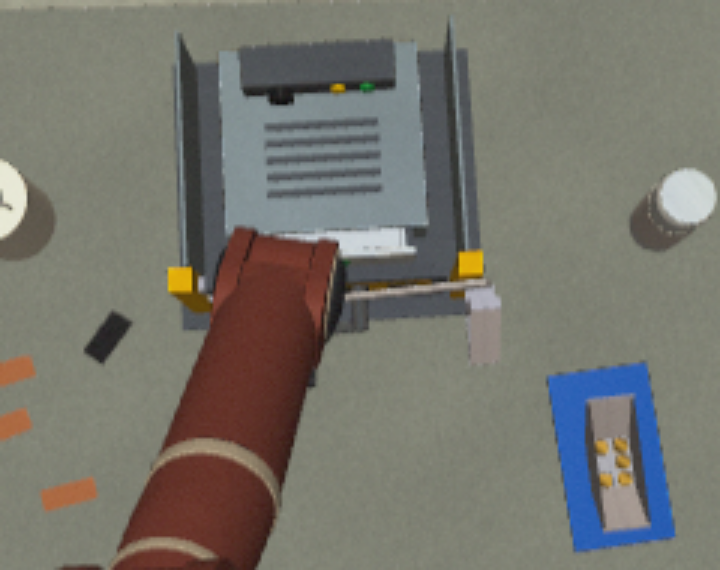

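send_rows(series=[[[-0.95,-0.55,0,0,0,0.1,1.0],[-0.95,-0.55,0,0,0,0.1,1.0],[-1.42,-0.86,0,0,0,0.15,1.0],[-1.42,-0.86,0,0,0,0.15,1.0],[0,0,0,0,0,0,1.0]]])

```text
time_s: 5.03
tcp_pos: [521.8, 56.6, 112.5]
orientation: [0.973, -0.23, -0.0, -0.0]
ft_force: [-4.4, 1.3, 4.5]
gripper_width: 11.5
```

```bash
cat >> h.py <<'E'
H=np.array([609.3,121.0])
def gchk():
    s=r.state();x=R.from_quat(s["orientation"]).as_matrix()[:,0];yaw=np.arctan2(x[1],x[0]);th=0.031-yaw
    v=s["tcp_pos"][:2]-H
    # tool frame coords of pad rel hinge
    print("theta_tool",round(th,3),"theta_pos",round(np.arctan2(-50*0-97,1)*0+ (np.arctan2(v[1],v[0])*-1 - (-np.arctan2(-97.8,-46.7)) - 0)%(2*np.pi),3),"rad",np.hypot(*v).round(1))
E
python3 - <<'E'
from h import *
st();gchk()
im=imaging.camera("top");cv2.imwrite("pics/t5.png",cv2.resize(im[110:300,150:390],None,fx=3,fy=3))
E
```

```text
t 5.03 tcp [521.8  56.6 112.5] q [-0.42  0.64  0.41  1.94 -0.41  0.64 -0.21] F [-4.4  1.3  4.5] w 11.5
[[0.894, -0.448, 0.0], [-0.448, -0.894, 0.001], [-0.0, -0.001, -1.0]]
theta_tool 0.495 theta_pos 0.491 rad 108.6
```

View pics/t5.png

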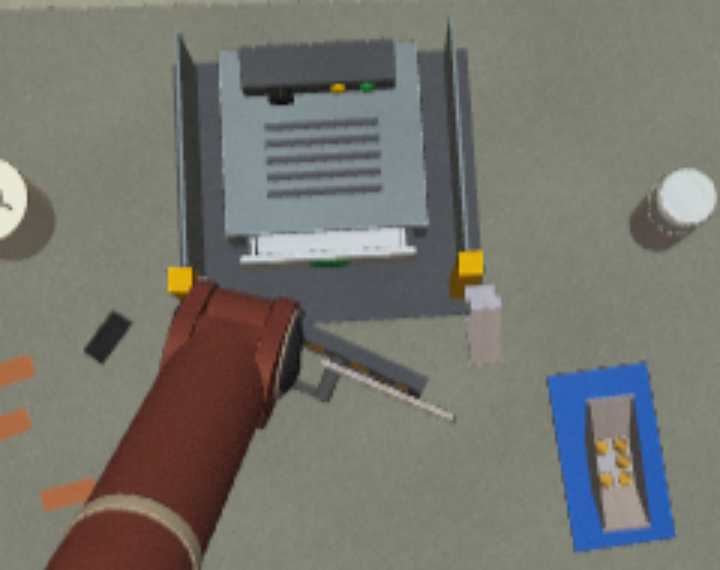

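send_rows(series=[[[-1.42,-0.86,0,0,0,0.15,1.0],[-1.42,-0.86,0,0,0,0.15,1.0],[-1.42,-0.86,0,0,0,0.15,1.0],[-1.42,-0.86,0,0,0,0.15,1.0],[0,0,0,0,0,0,1.0]]])

```text
time_s: 5.7
tcp_pos: [499.9, 118.6, 112.2]
orientation: [0.861, -0.508, -0.001, -0.0]
ft_force: [-5.7, -1.0, 5.9]
gripper_width: 11.2
```

send_rows(series=[[[-1.42,-0.86,0,0,0,0.15,1.0],[-1.42,-0.86,0,0,0,0.15,1.0],[-1.42,-0.86,0,0,0,0.15,1.0],[-1.42,-0.86,0,0,0,0.15,1.0],[0,0,0,0,0,0,1.0]]])

```text
time_s: 6.32
tcp_pos: [517.4, 182.2, 112.1]
orientation: [-0.672, 0.74, 0.002, -0.0]
ft_force: [-5.1, -1.3, 7.8]
gripper_width: 11.1
```

```bash
python3 - <<'E'
from h import *
st();gchk()
im=imaging.camera("top");cv2.imwrite("pics/t6.png",cv2.resize(im[110:300,150:390],None,fx=3,fy=3))
E
```

```text
t 6.33 tcp [517.4 182.2 112.1] q [-0.85  0.77  0.78  1.88 -0.74  0.81 -1.33] F [-5.1 -1.3  7.8] w 11.1
[[-0.096, -0.995, -0.003], [-0.995, 0.096, 0.003], [-0.002, 0.003, -1.0]]
theta_tool 1.698 theta_pos 1.713 rad 110.4
```

View pics/t6.png

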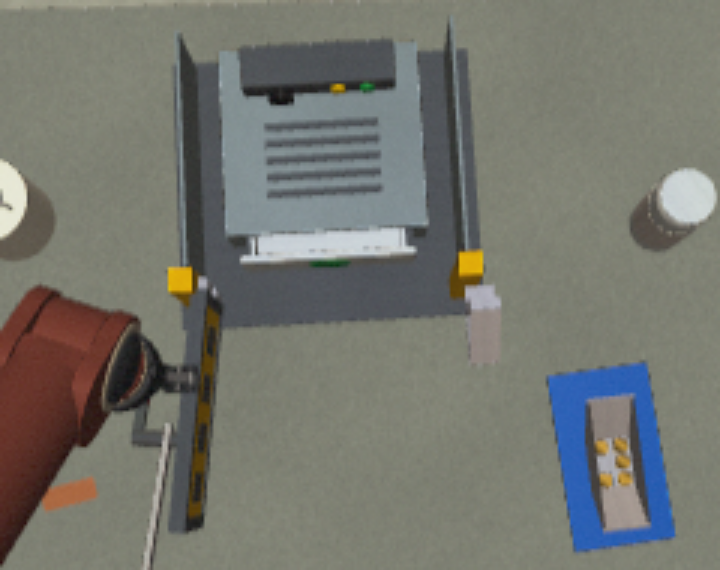

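send_rows(series=[[[0,0,0,0,0,0,0.5],[0,0,0,0,0,0,0.5],[0,0,-5,0,0,0,0.5],[0,0,-5.5,0,0,-0.13,0.5],[0,0,0,0,0,0,1.0]]])

```text
time_s: 7.0
tcp_pos: [521.9, 180.0, 220.2]
orientation: [0.719, -0.695, 0.003, -0.005]
ft_force: [-0.1, -0.3, 0.2]
gripper_width: 26.0
```

```bash
python3 - <<'E'
from h import *
st();print(to_tool([580,-3,215],down(-np.pi/2+0.031)))
m=imaging.camera_model("top");im=imaging.camera("top");cv2.imwrite("pics/t7.png",cv2.resize(im[110:300,110:390],None,fx=2.8,fy=2.8))
print([b[:3] for b in blobs(im,(50,120,40),(80,255,255),3)])
print(proj(m,[643.2,-3.1,41]))
# roof/white plate
E
```

```text
t 7.0 tcp [521.9 180.  220.2] q [-0.91  0.62  0.87  1.78 -0.56  1.   -1.35] F [-0.1 -0.3  0.2] w 26.0
[[0.034, -0.999, 0.011], [-0.999, -0.034, 0.003], [-0.003, -0.011, -1.0]]
(array([18.48990524, -5.18470312,  0.53077641]), array([-0.01110487,  0.00254298,  0.00290936]))
[(258.5, 197.5, 8.0), (272.0, 138.5, 4.0)]
[259.40751521 197.15788471]
```

View pics/t7.png

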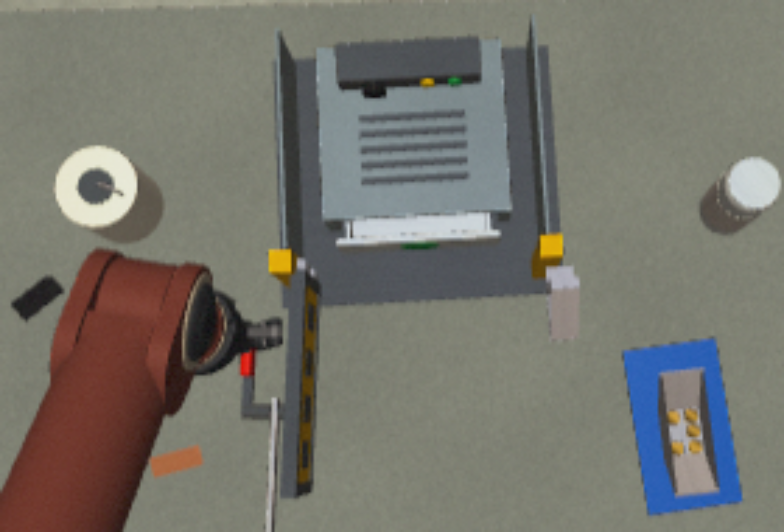

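send_rows(series=[[[4.7,-1.3,0,0,0,0,1.0],[4.7,-1.3,0,0,0,0,1.0],[4.6,-1.3,0,0,0,0,1.0],[4.5,-1.3,0,0,0,0,1.0],[0,0,0,0,0,0,1.0]]])

```text
time_s: 7.68
tcp_pos: [576.3, -8.2, 214.6]
orientation: [0.716, -0.698, 0.001, 0.002]
ft_force: [-0.6, 0.3, 0.2]
gripper_width: 0.3
```

```bash
python3 - <<'E'
from h import *
st();print(to_tool([600,-3,52],down(-np.pi/2+0.031)))
E
```

```text
t 7.67 tcp [576.3  -8.2 214.6] q [-0.52  0.66  0.83  1.71 -0.55  1.03 -1.04] F [-0.6  0.3  0.2] w 0.3
[[0.025, -1.0, -0.001], [-1.0, -0.025, -0.004], [0.004, 0.001, -1.0]]
(array([-0.52310264, -2.394937  , 16.25838698]), array([ 0.00069305, -0.00363854, -0.00630643]))
```

send_rows(series=[[[-0.5,-0.6,4.1,0,0,0,1.0],[0,-0.6,4.1,0,0,0,1.0],[0,-0.6,4.1,0,0,0,1.0],[0,-0.6,3.9,0,0,0,1.0],[0,0,0,0,0,0,1.0]]])

```text
time_s: 8.3
tcp_pos: [597.4, 5.2, 49.3]
orientation: [0.719, -0.695, -0.004, 0.003]
ft_force: [0.0, 0.1, -0.0]
gripper_width: -0.3
```

send_rows(series=[[[0,-1.2,0,0,0,0,1.0],[0,-1.0,0,0,0,0,1.0],[0,-0.5,0,0,0,0,1.0],[0,0,0,0,0,0,1.0]]])

```text
time_s: 8.8
tcp_pos: [628.0, 4.2, 54.0]
orientation: [0.719, -0.695, 0.001, -0.0]
ft_force: [-0.6, -0.8, 0.6]
gripper_width: -0.1
```

```bash
python3 - <<'E'
from h import *
st();im=imaging.camera("top");cv2.imwrite("pics/t8.png",cv2.resize(im[110:300,150:390],None,fx=3,fy=3))
E
```

```text
t 8.8 tcp [628.    4.2  54. ] q [-0.41  0.91  0.67  1.68 -0.74  0.81 -0.94] F [-0.6 -0.8  0.6] w -0.1
[[0.034, -0.999, 0.001], [-0.999, -0.034, -0.0], [0.0, -0.001, -1.0]]
```

View pics/t8.png

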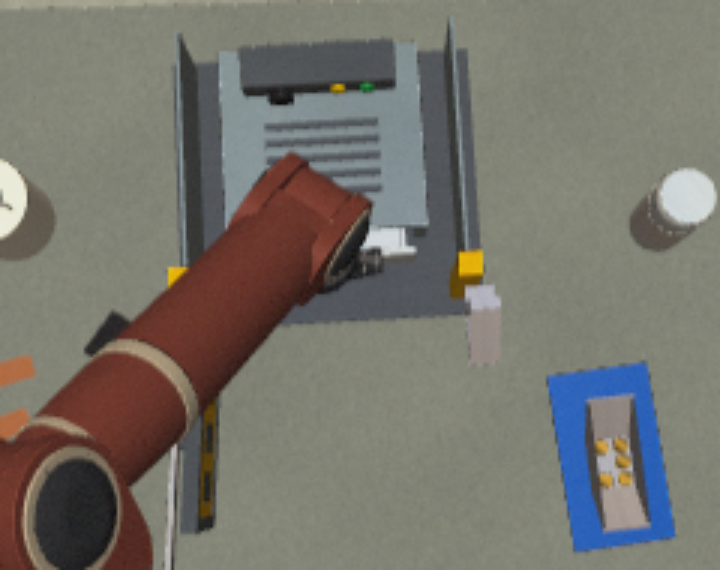

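send_rows(series=[[[0.2,-0.4,0,0,0,0,1.0],[0.2,-0.4,0,0,0,0,1.0],[0,0,0,0,0,0,1.0]]])

```text
time_s: 9.22
tcp_pos: [633.8, 1.4, 52.7]
orientation: [0.719, -0.695, -0.002, 0.001]
ft_force: [-4.1, 2.2, 1.7]
gripper_width: 0.1
```

send_rows(series=[[[0,-0.4,0,0,0,0,1.0],[0,-0.4,0,0,0,0,1.0],[0,0,0,0,0,0,1.0]]])

```text
time_s: 9.6
tcp_pos: [641.8, 1.7, 52.7]
orientation: [0.719, -0.695, -0.002, 0.001]
ft_force: [-4.7, 1.0, 1.0]
gripper_width: 0.4
```

send_rows(series=[[[0,-0.4,0,0,0,0,1.0],[0,-0.3,0,0,0,0,1.0],[0,0,0,0,0,0,1.0]]])

```text
time_s: 9.98
tcp_pos: [647.3, 1.8, 52.7]
orientation: [0.719, -0.695, -0.004, 0.002]
ft_force: [-7.0, 2.5, 4.7]
gripper_width: -0.2
```

send_rows(series=[[[0,-0.3,0,0,0,0,1.0],[0,0,0,0,0,0,1.0]]])

```text
time_s: 10.22
tcp_pos: [647.3, 1.8, 52.7]
orientation: [0.719, -0.695, -0.006, 0.003]
ft_force: [-14.4, 3.2, 9.1]
gripper_width: 0.2
```

At the stop. Let go by backing off fast and rising.

send_rows(series=[[[0,5.0,0,0,0,0,1.0],[0,6.0,0,0,0,0,1.0],[0,5.0,-2,0,0,0,1.0],[0,0,-6,0,0,0,1.0],[0,0,-6,0,0,0,1.0]]])

```text
time_s: 10.85
tcp_pos: [493.5, -5.2, 194.9]
orientation: [0.718, -0.696, 0.001, 0.0]
ft_force: [1.6, 0.8, -0.3]
gripper_width: 0.2
```

send_rows(series=[[[0,0,0,0,0,0,0.3],[0,0,0,0,0,0,0.3]]])

```text
time_s: 11.1
tcp_pos: [493.9, -4.4, 193.4]
orientation: [0.719, -0.695, 0.001, -0.0]
ft_force: [-0.8, 0.2, 0.3]
gripper_width: 36.0
```

```bash
python3 - <<'E'
from h import *
st();im=imaging.camera("top");cv2.imwrite("pics/t9.png",cv2.resize(im[110:300,110:390],None,fx=2.8,fy=2.8));cv2.imwrite("pics/s9.png",imaging.camera("side"))
m=imaging.camera_model("top")
for b in blobs(im,(6,110,100),(17,255,255),40): print(np.round(b[:3],1),onz(m,b[0],b[1],20).round(1))
E
```

```text
t 11.1 tcp [493.9  -4.4 193.4] q [-0.59  0.57  0.85  1.96 -0.56  0.86 -0.97] F [-0.8  0.2  0.3] w 36.0
[[0.034, -0.999, 0.002], [-0.999, -0.034, -0.0], [0.0, -0.002, -1.0]]
[172.5 274.3 103. ] [406.6 278.1  20. ]
[150.6 252.2 113.5] [478.4 348.3  20. ]
[151.7 233.9 112. ] [536.8 345.4  20. ]
```

View pics/t9.png

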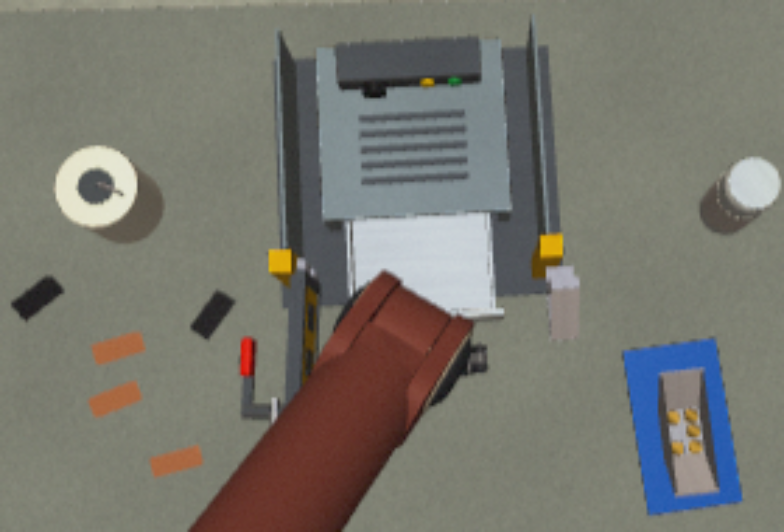

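View pics/s9.png

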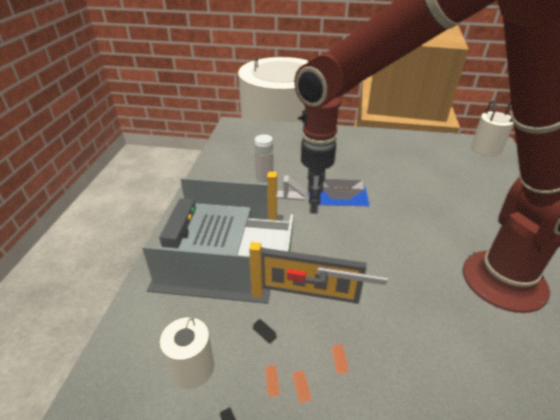

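send_rows(series=[[[0,0,-2.5,0,0,-0.18,0.4],[0,0,0,0,0,-0.18,0.4],[0,0,0,0,0,-0.18,0.4],[0,0,0,0,0,-0.18,0.4],[0,0,0,0,0,-0.18,0.4]]])

```text
time_s: 11.82
tcp_pos: [492.9, -4.5, 216.9]
orientation: [0.951, -0.311, -0.001, 0.001]
ft_force: [-0.2, 0.3, -0.5]
gripper_width: 51.7
```

send_rows(series=[[[0,0,0,0,0,-0.18,0.4],[0,0,0,0,0,-0.18,0.4],[0,0,0,0,0,-0.18,0.4],[0,0,0,0,0,-0.18,0.4],[0,0,0,0,0,-0.15,0.4]]])

```text
time_s: 12.45
tcp_pos: [492.9, -4.5, 216.8]
orientation: [0.993, 0.119, -0.001, -0.0]
ft_force: [-0.1, -0.3, 0.7]
gripper_width: 51.1
```

```bash
python3 - <<'E'
from h import *
st();print(to_tool([407,278,220],down(0.23)))
m=imaging.camera_model("top");im=imaging.camera("top");cv2.imwrite("pics/t10.png",cv2.resize(im[110:300,150:390],None,fx=3,fy=3))
O=np.array([613.2,-4]);X=np.array([1,.031]);Y=np.array([-.031,1])
for sx in (-100,30): print([proj(m,[*(O+sx*X+sy*Y),70]).round(1) for sy in (92,-92)])
E
```

```text
t 12.45 tcp [492.9  -4.5 216.8] q [-0.29  0.43  0.36  1.92 -0.2   0.83  0.42] F [-0.1 -0.3  0.7] w 51.1
[[0.972, 0.235, -0.003], [0.235, -0.972, -0.0], [-0.003, -0.0, -1.0]]
(array([ -1.69809524, -29.48245971,  -0.30191824]), array([-0.00047364,  0.00284903,  0.00760806]))
[array([231.4, 238.8]), array([291. , 235.3])]
[array([229.6, 197.3]), array([288.4, 193.9])]
```

View pics/t10.png

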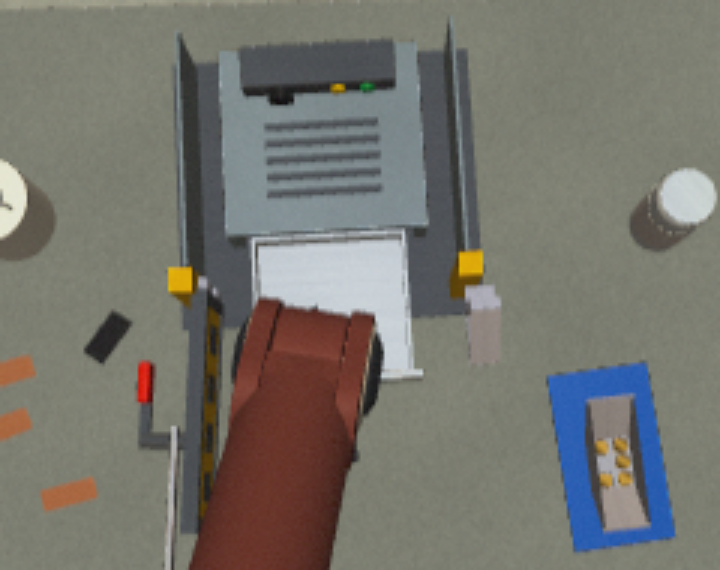

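send_rows(series=[[[-0.4,-5.9,0,0,0,0,0.4],[-0.4,-5.9,0,0,0,0,0.4],[-0.4,-5.9,0,0,0,0,0.4],[-0.4,-5.9,0,0,0,0,0.4],[-0.2,-5.9,0,0,0,0,0.4]]])

```text
time_s: 13.12
tcp_pos: [406.8, 279.9, 217.3]
orientation: [0.993, 0.115, -0.001, 0.001]
ft_force: [0.7, 0.8, -0.1]
gripper_width: 51.1
```

send_rows(series=[[[0,0,4,0,0,0,0.4],[0,0,4,0,0,0,0.4],[0,0,0,0,0,0,0.4]]])

```text
time_s: 13.5
tcp_pos: [405.6, 277.1, 135.2]
orientation: [0.993, 0.115, -0.004, 0.002]
ft_force: [0.0, -0.8, 0.5]
gripper_width: 51.2
```

```bash
cat >> h.py <<'E'
def wing(name,z=20):
    st();m=imaging.camera_model("wrist");im=imaging.camera("wrist");cv2.imwrite(name,im)
    for b in blobs(im,(4,90,60),(18,255,255),150):
        bx=cv2.boxPoints(b[3]);P=np.array([onz(m,*p,z)[:2] for p in bx]);e=[P[1]-P[0],P[2]-P[1]];L=[np.hypot(*v) for v in e];k=int(np.argmin(L));a=np.arctan2(e[k][1],e[k][0]);a=(a+np.pi/2)%np.pi-np.pi/2
        c=onz(m,b[0],b[1],z);print("px",np.round(b[:3]),"xy",c[:2].round(1),"sides",np.round(L,1),"jawyaw",round(a,3),"totool",[np.round(v,3) for v in to_tool([c[0],c[1],23],down(a))])
E
python3 - <<'E'
from h import *
wing("pics/w11.png")
E
```

```text
t 13.5 tcp [405.6 277.1 135.2] q [-0.84  0.55  0.29  2.01 -0.25  0.63 -0.15] F [ 0.  -0.8  0.5] w 51.2
[[0.973, 0.229, -0.007], [0.229, -0.973, -0.005], [-0.008, 0.004, -1.0]]
px [ 279.  194. 2252.] xy [405.1 287.5] sides [19.6 54. ] jawyaw 0.231 totool [array([ 0.058, -1.022, 11.406]), array([ 0.002,  0.004, -0.   ])]
px [ 492.  143. 3728.] xy [531. 352.] sides [53.2 30.7] jawyaw 0.135 totool [array([13.789, -4.413, 11.35 ]), array([0.002, 0.004, 0.096])]
px [ 410.  119. 3278.] xy [474.5 354.7] sides [25.9 52.1] jawyaw 0.252 totool [array([ 8.349, -5.972, 11.367]), array([ 0.002,  0.004, -0.021])]
```

View pics/w11.png

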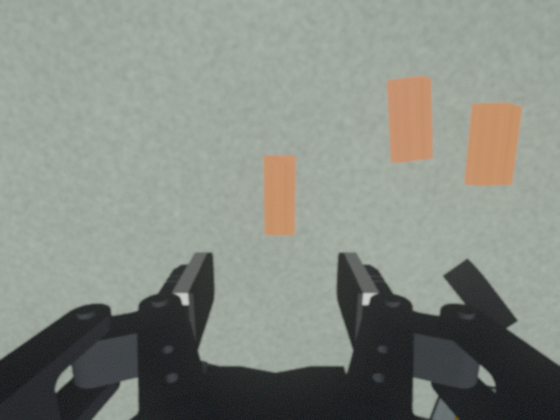

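```bash
python3 - <<'E'
from h import *
for n in("top","side"):
    m=imaging.camera_model(n);im=imaging.camera(n)
    for b in blobs(im,(6,110,100),(17,255,255),40): print(n,np.round(b[:3],1),onz(m,b[0],b[1],18).round(1))
wing("pics/w12.png")
m=imaging.camera_model("wrist");T=m["world_to_cam"];print(-T[:3,:3].T@T[:3,3], T[:3,:3].round(3).tolist())
E
```

```text
top [173.1 274.3  95.5] [406.6 276.7  18. ]
top [151.3 250.9  50.5] [482.6 346.6  18. ]
top [151.7 233.9 112. ] [536.9 346.   18. ]
side [301.3 386.2 315.5] [478.3 360.3  18. ]
side [271.8 380.6 278. ] [536.5 357.8  18. ]
side [339.6 358.7 281.5] [406.5 290.9  18. ]
side [293.6 272.7  47. ] [528.   71.5  18. ]
side [  6.3 232.  170.5] [1340.   42.   18.]
side [ 19.4 234.3 100. ] [1297.8   45.    18. ]
side [ 30.3 208.  311. ] [1341.6  -66.7   18. ]
side [ 11.1 206.1 331. ] [1404.2  -66.3   18. ]
side [ 59.3 179.8 234. ] [1341.2 -217.9   18. ]
side [ 39.4 180.  357. ] [1405.1 -206.8   18. ]
side [ 16.4 180.1 440.5] [1479.  -194.5   18. ]
side [  4.1 169.9 123. ] [1560.  -243.8   18. ]
side [525.3 151.6  42.5] [-247.4 -650.1   18. ]
side [ 83.4 156.2 146. ] [1341.1 -368.7   18. ]
side [ 66.9 154.9 256. ] [1404.7 -368.    18. ]
side [ 48.2 153.  315.5] [1478.7 -369.9   18. ]
side [ 26.2 151.4 410. ] [1564.2 -367.9   18. ]
side [522.  139.1 145.5] [-266.1 -749.6   18. ]
side [  9.  143.5 302.5] [1664.3 -410.7   18. ]
side [128.3 133.   40.5] [1259.6 -559.    18. ]
side [104.2 135.9 123. 
[... 4182 characters left out ...]
08.8 278.6 139.2] q [-0.84  0.55  0.29  2.   -0.25  0.63 -0.15] F [0.4 0.3 0. ] w 51.4
[[0.973, 0.229, 0.002], [0.229, -0.973, 0.001], [0.002, -0.0, -1.0]]
px [ 273.  195. 2170.] xy [405.3 287.6] sides [19.3 54.2] jawyaw 0.23 totool [array([-0.19 , -0.934, 11.657]), array([-0.001, -0.003,  0.001])]
px [ 480.  145. 3484.] xy [531.1 352. ] sides [53.1 30.3] jawyaw 0.146 totool [array([13.541, -4.31 , 11.695]), array([-0.001, -0.003,  0.085])]
px [ 400.  120. 3070.] xy [474.6 354.8] sides [25.5 52.4] jawyaw 0.258 totool [array([ 8.101, -5.883, 11.683]), array([-0.001, -0.003, -0.027])]
[393.80897754 342.78477134 262.75166189] [[0.973, 0.229, 0.002], [0.22, -0.94, 0.26], [0.061, -0.253, -0.966]]
```

send_rows(series=[[[-0.2,-0.8,4,0,0,0,0.4],[0,0,3,0,0,0,0.4],[0,0,0,0,0,0,0.4]]])

```text
time_s: 14.08
tcp_pos: [403.7, 285.5, 68.0]
orientation: [0.993, 0.116, -0.001, 0.0]
ft_force: [-0.5, -0.3, 1.1]
gripper_width: 51.3
```

```bash
python3 - <<'E'
from h import *
wing("pics/w13.png")
E
```

```text
t 14.07 tcp [403.7 285.5  68. ] q [-0.81  0.67  0.22  2.05 -0.31  0.46 -0.12] F [-0.5 -0.3  1.1] w 51.3
[[0.973, 0.23, -0.002], [0.23, -0.973, -0.001], [-0.002, 0.001, -1.0]]
px [ 278.  240. 4040.] xy [404.7 288.8] sides [19.7 55.9] jawyaw 0.232 totool [array([ 0.067, -0.276,  4.611]), array([-0.   , -0.001,  0.   ])]
px [ 543.  178. 3322.] xy [520.4 348.3] sides [17.4 53.6] jawyaw 0.232 totool [array([12.693, -3.408,  4.623]), array([-0.   , -0.001,  0.001])]
px [ 455.  141. 6679.] xy [473.2 355.2] sides [28.1 52.9] jawyaw 0.231 totool [array([ 8.265, -5.161,  4.62 ]), array([-0.   , -0.001,  0.001])]
```

View pics/w13.png

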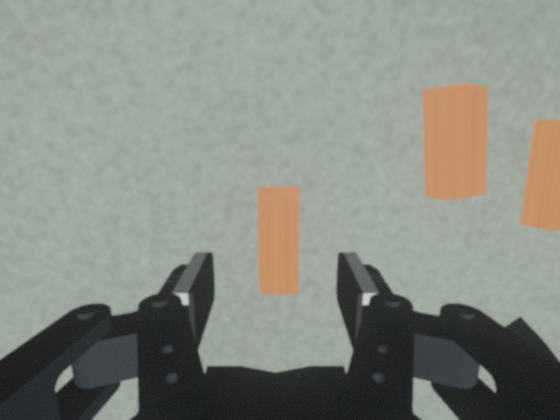

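send_rows(series=[[[0,-0.3,2.2,0,0,0,0.4],[0,0,2.3,0,0,0,0.4],[0,0,0,0,0,0,0.4],[0,0,0,0,0,0,0.9],[0,0,0,0,0,0,0.9]]], force=50)

```text
time_s: 14.75
tcp_pos: [404.5, 289.3, 25.1]
orientation: [0.993, 0.116, 0.001, -0.001]
ft_force: [0.2, -0.2, 4.0]
gripper_width: 19.6
```

send_rows(series=[[[0,0,0,0,0,0,0.9],[0,0,-3,0,0,0,0.9],[0,0,-5,0,0,0,0.9],[0,0,-5.5,0,0,0,0.9],[0,0,-5.5,0,0,0,0.9]]])

```text
time_s: 15.38
tcp_pos: [402.9, 288.5, 215.8]
orientation: [0.993, 0.116, 0.0, -0.0]
ft_force: [0.8, 1.0, -1.7]
gripper_width: 19.9
```

```bash
cat >>h.py <<'E'
O=np.array([613.2,-1.0]);X=np.array([1,.031]);Y=np.array([-.031,1])
def S(x,y,z): return np.r_[O+x*X+y*Y,z]
E
python3 - <<'E'
from h import *
st();print(S(-48,40,220),to_tool(S(-48,40,220),down(0.031)));cv2.imwrite("pics/w14.png",imaging.camera("wrist"))
E
```

```text
t 15.38 tcp [402.9 288.5 215.8] q [-0.92  0.44  0.36  1.91 -0.2   0.82 -0.22] F [ 0.8  1.  -1.7] w 19.9
[[0.973, 0.231, 0.0], [0.231, -0.973, 0.001], [0.0, -0.0, -1.0]]
[563.96   37.512 220.   ] (array([ 9.87625844, 28.13867936, -0.43128934]), array([-0.00046095, -0.00041902,  0.20186997]))
```

View pics/w14.png

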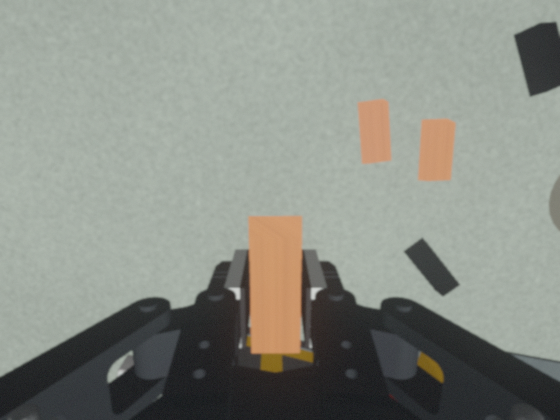

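send_rows(series=[[[2,5.6,0,0,0,0,0.9],[2,5.6,0,0,0,0,0.9],[2,5.6,0,0,0,0,0.9],[2,5.6,0,0,0,0,0.9],[1.9,5.6,0,0,0,0,0.9]]])

```text
time_s: 16.05
tcp_pos: [564.9, 37.7, 213.8]
orientation: [0.993, 0.116, 0.0, -0.0]
ft_force: [0.9, 0.8, -1.6]
gripper_width: 19.8
```

send_rows(series=[[[0,0,0,0,0,0.1,0.9],[0,0,0,0,0,0.1,0.9],[0,0,0,0,0,0,0.9]]])

```text
time_s: 16.42
tcp_pos: [563.9, 39.1, 213.4]
orientation: [1.0, 0.017, -0.0, -0.0]
ft_force: [-0.1, 0.3, -0.3]
gripper_width: 19.6
```

```bash
python3 - <<'E'
from h import *
st();print(to_tool(S(-48,40,100),down(0.031)))
m=imaging.camera_model("wrist");im=imaging.camera("wrist")
for n,p in dict(tl=S(54,78,50),pl=S(-97,92,70),rr=S(58,106,71),post=S(-12,128,165),post2=S(-12,152,165)).items(): 
    u=proj(m,p);print(n,u.round());cv2.circle(im,tuple(int(v) for v in u),3,(255,0,255),-1)
cv2.imwrite("pics/w15.png",im)
E
```

```text
t 16.43 tcp [563.9  39.1 213.4] q [-0.37  0.55  0.41  1.73 -0.27  0.92  0.19] F [-0.1  0.3 -0.3] w 19.6
[[0.999, 0.034, -0.0], [0.034, -0.999, -0.0], [-0.0, -0.0, -1.0]]
(array([1.43169367e-03, 1.63813583e-01, 1.13389476e+01]), array([-1.16143293e-05,  3.59439720e-04,  2.90598233e-03]))
tl [406. 149.]
pl [207. 132.]
rr [425. 112.]
post [357.  62.]
post2 [360.   1.]
```

View pics/w15.png

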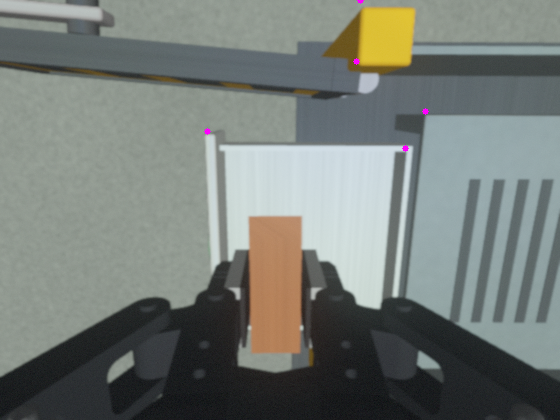

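send_rows(series=[[[0,0.2,5,0,0,0,0.9],[0,0,5,0,0,0,0.9],[0,0,4,0,0,0,0.9],[0,0,2.6,0,0,0,0.9],[0,0,0,0,0,0,0.9]]])

```text
time_s: 17.1
tcp_pos: [564.2, 37.4, 46.5]
orientation: [1.0, 0.017, -0.001, -0.0]
ft_force: [0.9, 0.4, -1.3]
gripper_width: 19.7
```

send_rows(series=[[[0,0,0,0,0,0,0.55],[0,0,0,0,0,0,0.55],[0,0,-5,0,0,0,0.5],[0,0,-6,0,0,0,0.4],[0,0,-6,0,0,0,0.4]]])

```text
time_s: 17.73
tcp_pos: [564.2, 37.3, 219.7]
orientation: [1.0, 0.017, 0.0, -0.0]
ft_force: [0.0, 0.3, -0.3]
gripper_width: 51.2
```

```bash
python3 - <<'E'
from h import *
wing("pics/w16.png",40)
print(to_tool([474,355.5,220],down(0.24)))
E
```

```text
t 17.73 tcp [564.2  37.3 219.7] q [-0.38  0.54  0.43  1.72 -0.27  0.93  0.19] F [ 0.   0.3 -0.3] w 51.2
[[0.999, 0.033, 0.001], [0.033, -0.999, 0.0], [0.001, 0.0, -1.0]]
px [ 275.  191. 1253.] xy [564.2  35.6] sides [18.4 52.5] jawyaw 0.032 totool [array([-0.829,  0.103, 20.511]), array([-0.001, -0.017,  0.001])]
(array([ -8.44866255, -32.18743492,   0.70751472]), array([ 0.00087782, -0.01703429, -0.20696049]))
```

View pics/w16.png

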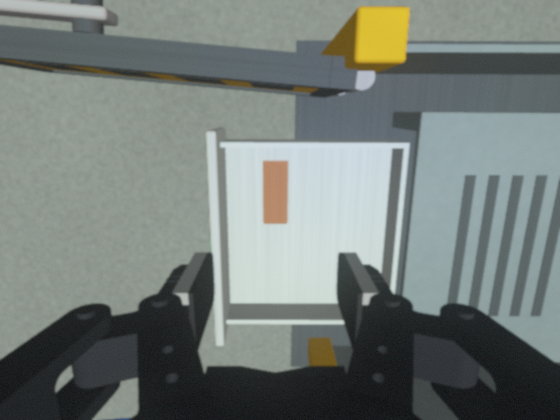

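send_rows(series=[[[-1.4,-5.4,0,0,0,0,0.4],[-1.4,-5.4,0,0,0,0,0.4],[-1.4,-5.4,0,0,0,0,0.4],[-1.4,-5.4,0,0,0,0,0.4],[-1.4,-5.3,0,0,0,0,0.4]]])

```text
time_s: 18.4
tcp_pos: [484.8, 305.5, 217.8]
orientation: [1.0, 0.017, 0.0, -0.0]
ft_force: [1.2, 0.1, 0.3]
gripper_width: 51.0
```

send_rows(series=[[[-1.4,-5.3,0,0,0,-0.1,0.4],[0,0,5,0,0,-0.11,0.4],[0,0,5,0,0,0,0.4],[0,0,4.5,0,0,0,0.4],[0,0,0,0,0,0,0.4]]])

```text
time_s: 19.02
tcp_pos: [467.4, 354.8, 69.4]
orientation: [0.993, 0.121, -0.003, 0.002]
ft_force: [0.1, 0.7, 0.2]
gripper_width: 51.1
```

```bash
python3 - <<'E'
from h import *
wing("pics/w17.png")
E
```

```text
t 19.02 tcp [467.4 354.8  69.4] q [-0.86  0.76  0.29  1.78 -0.33  0.65 -0.14] F [0.1 0.7 0.2] w 51.1
[[0.971, 0.241, -0.006], [0.241, -0.971, -0.005], [-0.007, 0.003, -1.0]]
px [ 402.  258. 3650.] xy [531.6 363.1] sides [51.9 25.8] jawyaw 0.178 totool [array([6.222, 0.788, 4.881]), array([0.001, 0.002, 0.065])]
px [ 296.  240. 3974.] xy [476.7 359.2] sides [19.7 56.4] jawyaw 0.351 totool [array([ 0.8  , -0.156,  4.89 ]), array([ 0.001,  0.002, -0.108])]
```

View pics/w17.png

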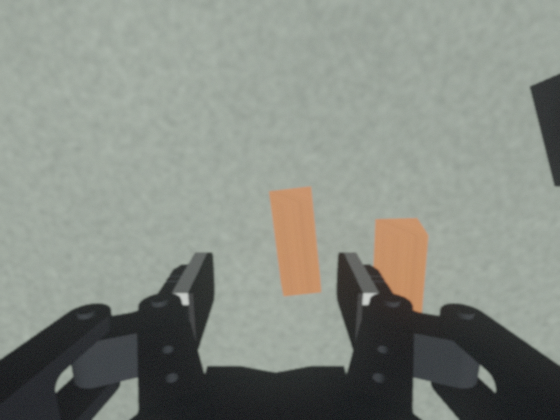

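send_rows(series=[[[0.8,-0.1,0,0,0,-0.11,0.52],[0,0,2.3,0,0,0,0.52],[0,0,2.2,0,0,0,0.52],[0,0,0,0,0,0,0.52],[0,0,0,0,0,0,0.9]]], force=50)

```text
time_s: 19.7
tcp_pos: [478.6, 359.9, 29.6]
orientation: [0.984, 0.176, 0.002, -0.001]
ft_force: [-2.0, -0.5, 2.0]
gripper_width: 24.2
```

send_rows(series=[[[0,0,0,0,0,0,0.9],[0,0,0,0,0,0,0.9],[0,0,-5,0,0,0,0.9],[0,0,-6,0,0,0,0.9],[0,0,-6,0,0,0,0.9]]])

```text
time_s: 20.32
tcp_pos: [477.3, 359.1, 199.9]
orientation: [0.984, 0.176, 0.0, -0.0]
ft_force: [1.2, 0.6, -1.5]
gripper_width: 19.2
```

```bash
python3 - <<'E'
from h import *
st();print(to_tool(S(-3,40,215),down(0.031)));cv2.imwrite("pics/w18.png",imaging.camera("wrist"))
E
```

```text
t 20.32 tcp [477.3 359.1 199.9] q [-0.88  0.6   0.33  1.66 -0.23  0.92 -0.11] F [ 1.2  0.6 -1.5] w 19.2
[[0.938, 0.346, 0.001], [0.346, -0.938, 0.001], [0.001, -0.0, -1.0]]
(array([ 1.29331516, 34.59401665, -1.51343128]), array([-0.00037028, -0.00098173,  0.32195894]))
```

View pics/w18.png

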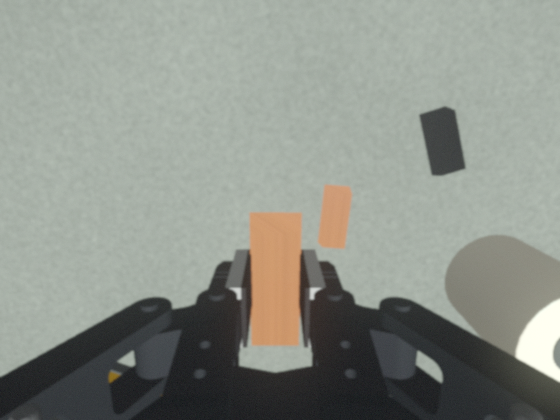

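send_rows(series=[[[0.2,5.8,-0.3,0,0,0,0.9],[0.2,5.8,-0.3,0,0,0,0.9],[0.2,5.8,-0.3,0,0,0,0.9],[0.2,5.8,-0.3,0,0,0,0.9],[0.2,5.7,0,0,0,0,0.9]]])

```text
time_s: 21.0
tcp_pos: [587.4, 89.6, 210.3]
orientation: [0.984, 0.176, 0.001, -0.0]
ft_force: [0.9, 0.4, -1.2]
gripper_width: 18.9
```

send_rows(series=[[[0.2,5.7,0,0,0,0,0.9],[0,0,0,0,0,0.16,0.9],[0,0,0,0,0,0.16,0.9],[0,0,0,0,0,0,0.9]]])

```text
time_s: 21.5
tcp_pos: [608.1, 38.7, 209.6]
orientation: [1.0, 0.017, 0.0, 0.0]
ft_force: [0.1, -0.1, -2.4]
gripper_width: 19.1
```

```bash
python3 - <<'E'
from h import *
st();print(to_tool(S(-3,40,48),down(0.031)))
E
```

```text
t 21.5 tcp [608.1  38.7 209.6] q [-0.35  0.62  0.41  1.61 -0.28  0.97  0.19] F [ 0.1 -0.1 -2.4] w 19.1
[[0.999, 0.035, 0.0], [0.035, -0.999, -0.0], [0.0, 0.0, -1.0]]
(array([ 0.07899164, -0.02307124, 16.15737215]), array([ 0.00021426, -0.00036118,  0.00381944]))
```

send_rows(series=[[[0,0,5,0,0,0,0.9],[0,0,5,0,0,0,0.9],[0,0,4,0,0,0,0.9],[0,0,2.2,0,0,0,0.9],[0,0,0,0,0,0,0.9]]])

```text
time_s: 22.12
tcp_pos: [610.6, 38.9, 49.7]
orientation: [1.0, 0.018, 0.003, -0.0]
ft_force: [-1.8, -0.6, 9.4]
gripper_width: 19.0
```

send_rows(series=[[[0,0,0,0,0,0,0.55],[0,0,0,0,0,0,0.55],[0,0,-5,0,0,0,0.5],[0,0,-6,0,0,0,0.5],[0,0,-6,0,0,0,0.5]]])

```text
time_s: 22.75
tcp_pos: [607.9, 38.8, 218.8]
orientation: [1.0, 0.017, -0.0, 0.0]
ft_force: [0.8, 0.6, -0.6]
gripper_width: 42.7
```

```bash
python3 - <<'E'
from h import *
wing("pics/w19.png",40)
print(to_tool([532,362,220],down(0.22)))
E
```

```text
t 22.75 tcp [607.9  38.8 218.8] q [-0.35  0.61  0.42  1.6  -0.28  0.99  0.19] F [ 0.8  0.6 -0.6] w 42.7
[[0.999, 0.034, -0.001], [0.034, -0.999, -0.0], [-0.001, 0.0, -1.0]]
px [ 276.  192. 1258.] xy [608.3  36.8] sides [18.3 52.3] jawyaw 0.033 totool [array([-0.786,  0.109, 20.501]), array([-0.   , -0.016,  0.001])]
px [ 226.  192. 1402.] xy [565.8  35.5] sides [20.5 52.8] jawyaw 0.06 totool [array([-5.038,  0.096, 20.431]), array([ 0.   , -0.016, -0.026])]
(array([ -6.97864447, -32.65241026,   0.70151906]), array([ 0.00137921, -0.01636566, -0.18594507]))
```

View pics/w19.png

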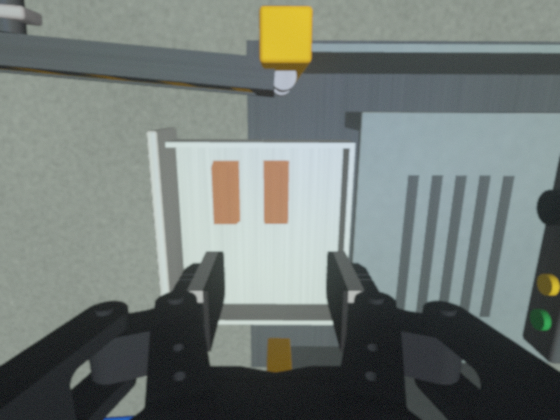

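send_rows(series=[[[-1.2,-5.4,0,0,0,0,0.4],[-1.2,-5.4,0,0,0,0,0.4],[-1.2,-5.4,0,0,0,0,0.4],[-1.2,-5.5,0,0,0,0,0.4],[-1.1,-5.5,0,0,0,0,0.4]]])

```text
time_s: 23.42
tcp_pos: [539.5, 310.3, 217.1]
orientation: [1.0, 0.017, 0.0, 0.0]
ft_force: [0.3, -0.3, 0.6]
gripper_width: 51.4
```

send_rows(series=[[[-1.1,-5.4,0,0,0,-0.09,0.4],[0,0,5,0,0,-0.1,0.4],[0,0,5,0,0,0,0.4],[0,0,4.5,0,0,0,0.4],[0,0,0,0,0,0,0.4]]])

```text
time_s: 24.05
tcp_pos: [524.5, 360.7, 68.3]
orientation: [0.994, 0.112, -0.004, 0.002]
ft_force: [0.4, 1.0, 0.7]
gripper_width: 51.1
```

```bash
python3 - <<'E'
from h import *
wing("pics/w20.png")
E
```

```text
t 24.05 tcp [524.5 360.7  68.3] q [-0.81  0.82  0.31  1.63 -0.34  0.75 -0.12] F [0.4 1.  0.7] w 51.1
[[0.975, 0.222, -0.008], [0.222, -0.975, -0.005], [-0.009, 0.003, -1.0]]
px [ 295.  256. 3982.] xy [535.6 356.9] sides [19.8 57.3] jawyaw 0.28 totool [array([0.767, 0.651, 4.823]), array([ 0.001,  0.003, -0.056])]
```

View pics/w20.png

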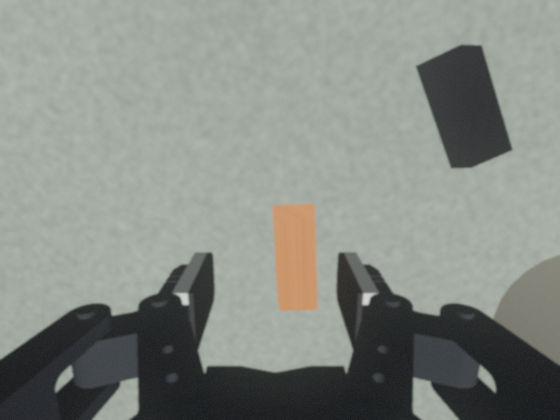

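send_rows(series=[[[0.8,0.6,0,0,0,-0.06,0.4],[0,0,2.3,0,0,0,0.4],[0,0,2.1,0,0,0,0.4],[0,0,0,0,0,0,0.4],[0,0,0,0,0,0,0.9]]], force=50)

```text
time_s: 24.72
tcp_pos: [537.2, 358.5, 29.2]
orientation: [0.99, 0.141, 0.001, -0.0]
ft_force: [0.9, -0.3, -1.0]
gripper_width: 34.3
```

send_rows(series=[[[0,0,0,0,0,0,0.9],[0,0,0,0,0,0,0.9],[0,0,-5,0,0,0,0.9],[0,0,-6,0,0,0,0.9],[0,0,-6,0,0,0,0.9]]])

```text
time_s: 25.35
tcp_pos: [536.2, 357.9, 199.6]
orientation: [0.99, 0.141, -0.0, 0.0]
ft_force: [0.8, 0.1, -1.4]
gripper_width: 19.3
```

```bash
python3 - <<'E'
from h import *
st();print(to_tool(S(-48,-40,215),down(0.031)));cv2.imwrite("pics/w21.png",imaging.camera("wrist"))
E
```

```text
t 25.35 tcp [536.2 357.9 199.6] q [-0.82  0.68  0.35  1.51 -0.26  1.   -0.12] F [ 0.8  0.1 -1.4] w 19.3
[[0.96, 0.279, -0.001], [0.279, -0.96, -0.001], [-0.001, 0.0, -1.0]]
(array([-8.27834143, 39.28869868, -1.51494643]), array([0.000508  , 0.00078795, 0.2520297 ]))
```

View pics/w21.png

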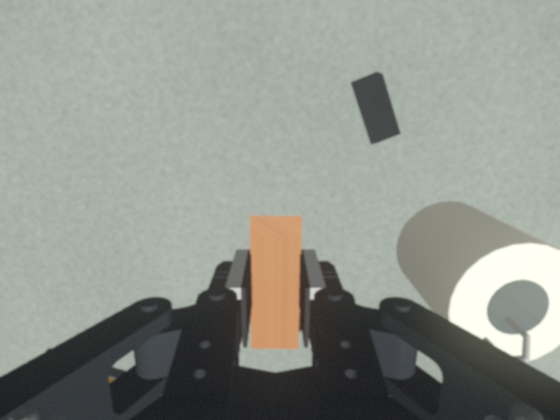

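send_rows(series=[[[-1.2,5.6,-0.3,0,0,0,0.9],[-1.2,5.6,-0.3,0,0,0,0.9],[-1.2,5.6,-0.3,0,0,0,0.9],[-1.2,5.6,-0.3,0,0,0,0.9],[-1.2,5.6,0,0,0,0,0.9]]])

```text
time_s: 26.02
tcp_pos: [557.2, 70.6, 210.4]
orientation: [0.99, 0.141, 0.0, 0.0]
ft_force: [0.4, 0.1, -1.1]
gripper_width: 19.4
```

send_rows(series=[[[-1.2,5.6,0,0,0,0,0.9],[-1.1,5.6,0,0,0,0,0.9],[0,0,0,0,0,0.12,0.9],[0,0,0,0,0,0.13,0.9],[0,0,0,0,0,0,0.9]]])

```text
time_s: 26.65
tcp_pos: [566.1, -41.5, 209.8]
orientation: [1.0, 0.017, -0.0, 0.0]
ft_force: [-0.6, 0.7, -1.3]
gripper_width: 19.1
```

```bash
python3 - <<'E'
from h import *
st();print(to_tool(S(-48,-40,48),down(0.031)))
E
```

```text
t 26.65 tcp [566.1 -41.5 209.8] q [-0.24  0.56  0.43  1.73 -0.28  0.91  0.34] F [-0.6  0.7 -1.3] w 19.1
[[0.999, 0.034, -0.001], [0.034, -0.999, -0.0], [-0.001, 0.0, -1.0]]
(array([ 0.04674482,  0.09980108, 16.18393003]), array([0.00020004, 0.00086079, 0.00341617]))
```

send_rows(series=[[[0,0.1,5,0,0,0,0.9],[0,0,5,0,0,0,0.9],[0,0,4,0,0,0,0.9],[0,0,2.2,0,0,0,0.9],[0,0,0,0,0,0,0.9]]])

```text
time_s: 27.28
tcp_pos: [568.0, -42.4, 49.0]
orientation: [1.0, 0.018, 0.002, -0.0]
ft_force: [0.0, -0.3, -1.2]
gripper_width: 19.1
```

send_rows(series=[[[0,0,0,0,0,0,0.55],[0,0,0,0,0,0,0.55],[0,0,-5,0,0,0,0.5],[0,0,-6,0,0,0,0.1],[0,0,-6,0,0,0,0.1]]])

```text
time_s: 27.9
tcp_pos: [566.1, -42.4, 219.9]
orientation: [1.0, 0.017, -0.0, 0.0]
ft_force: [0.1, -0.2, -1.1]
gripper_width: 76.2
```

```bash
python3 - <<'E'
from h import *
wing("pics/w22.png",40)
im=imaging.camera("top");cv2.imwrite("pics/t22.png",cv2.resize(im[110:300,150:390],None,fx=3,fy=3))
im=imaging.camera("side");cv2.imwrite("pics/s22.png",im)
E
```

```text
t 27.9 tcp [566.1 -42.4 219.9] q [-0.24  0.55  0.44  1.72 -0.28  0.94  0.34] F [ 0.1 -0.2 -1.1] w 76.2
[[0.999, 0.034, -0.001], [0.034, -0.999, -0.0], [-0.001, 0.0, -1.0]]
px [ 277.  193. 1216.] xy [567.4 -45.6] sides [17.6 51.8] jawyaw 0.033 totool [array([-0.656,  0.142, 20.546]), array([ 0.002, -0.016,  0.   ])]
px [ 275.   99. 1404.] xy [563.5  31.7] sides [18.8 49.1] jawyaw 0.033 totool [array([-0.795, -7.605, 20.531]), array([ 0.002, -0.016,  0.001])]
px [ 328.   98. 1548.] xy [606.1  34. ] sides [20.3 49. ] jawyaw 0.033 totool [array([ 3.473, -7.683, 20.598]), array([ 0.002, -0.016,  0.001])]
```

View pics/w22.png

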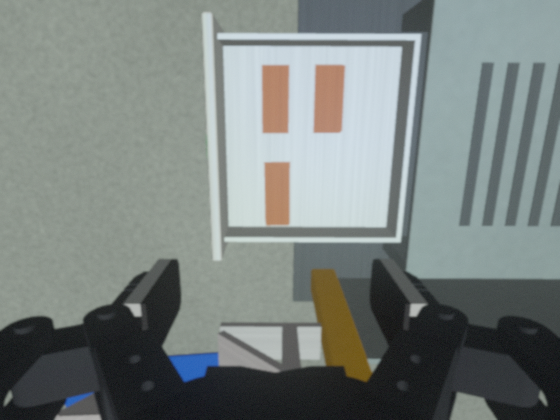

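View pics/t22.png

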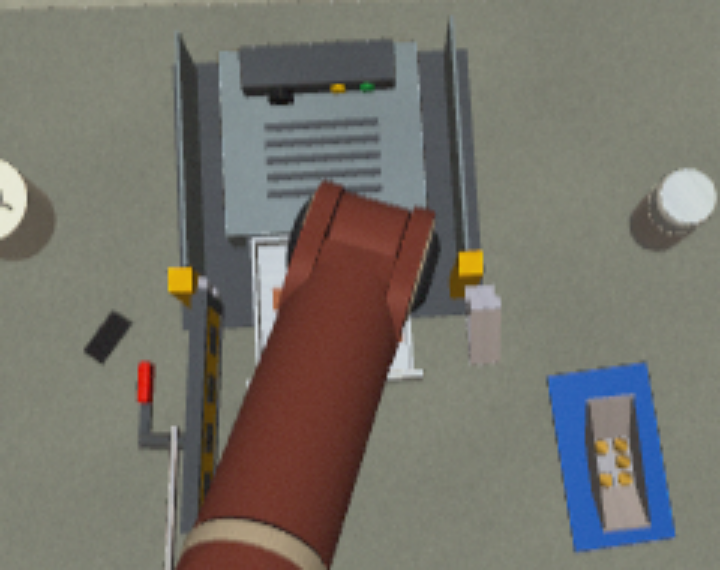

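```bash
cat > fk.py <<'E'
import numpy as np
from scipy.spatial.transform import Rotation as R
def fk(q,d):
    # d: d1,a1,d2,a2,d3,a3,d4
    A=lambda ax,an:R.from_euler(ax,an).as_matrix()
    M=A('z',-q[0]);p=M@np.array([0,0,d[0]]);pts=[p]
    M=M@A('y',q[1])@A('z',-q[2]);p=p+M@np.array([d[1],0,d[2]]);pts.append(p)
    M=M@A('y',q[3])@A('z',-q[4]);p=p+M@np.array([d[3],0,d[4]]);pts.append(p)
    M=M@A('y',q[5])@A('z',-q[6]);p=p+M@np.array([0,0,d[5]]);pts.append(p)
    return p,M,pts
E
python3 - <<'E'
from fk import *
from scipy.optimize import least_squares
D=[([-1.129,0.615,-0.013,1.423,0.008,1.103,-0.04],[293.07,580.15,250.3]),
([-1.29,.63,.27,1.43,-.18,1.11,-.95],[292.6,580.1,249.8]),([-.41,.46,.34,1.75,-.17,.96,.02],[536.5,76.3,250.7]),
([-.26,.64,.28,1.81,-.25,.73,.19],[562.7,22.4,134.3]),([-.85,.77,.78,1.88,-.74,.81,-1.33],[517.4,182.2,112.1]),
([-.41,.91,.67,1.68,-.74,.81,-.94],[628,4.2,54]),([-.81,.67,.22,2.05,-.31,.46,-.12],[403.7,285.5,68]),
([-.82,.68,.35,1.51,-.26,1.0,-.12],[536.2,357.9,199.6]),([-.24,.55,.44,1.72,-.28,.94,.34],[566.1,-42.4,219.9]),([-0.59,0.57,0.85,1.96,-0.56,0.86,-0.97],[493.9,-4.4,193.4])]
f=lambda d:np.concatenate([fk(q,d)[0]-p for q,p in D])
s=least_squares(f,[350,0,400,0,400,200.]);print(s.x.round(1),np.abs(s.fun).max(),np.sqrt(np.mean(s.fun**2)))
p,M,_=fk(D[5][0],s.x);print(M.round(3).tolist())
np.save("d.npy",s.x)
E
```

```text
[462.9  23.7 512.8 -12.4 368.9 460.7] 19.771506155444513 7.776215960901637
[[-0.032, 0.999, 0.011], [0.999, 0.032, -0.003], [-0.003, 0.011, -1.0]]
```

send_rows(series=[[[0,0,0,0,0,0.185,0.12],[0,0,0,0,0,0.185,0.12],[0,0,0,0,0,0.185,0.12],[0,0,0,0,0,0.185,0.12],[0,0,0,0,0,0.185,0.12]]])

```text
time_s: 28.68
tcp_pos: [565.4, -42.2, 216.6]
orientation: [0.901, -0.434, -0.002, 0.001]
ft_force: [-0.6, 0.2, -0.6]
gripper_width: 74.8
```

send_rows(series=[[[0,0,0,0,0,0.185,0.12],[0,0,0,0,0,0.185,0.12],[0,0,0,0,0,0.185,0.12],[0,0,0,0,0,0,0.12]]])

```text
time_s: 29.18
tcp_pos: [565.6, -42.0, 216.6]
orientation: [0.75, -0.661, -0.001, 0.001]
ft_force: [-0.4, 0.3, 0.1]
gripper_width: 75.1
```

```bash
python3 - <<'E'
from h import *
st();print(to_tool([400,-297,240],down(-np.pi/2+0.11)))
E
```

```text
t 29.18 tcp [565.6 -42.  216.6] q [-0.48  0.66  0.86  1.73 -0.57  1.03 -0.86] F [-0.4  0.3  0.1] w 75.1
[[0.126, -0.992, -0.003], [-0.992, -0.126, -0.001], [0.0, 0.003, -1.0]]
(array([23.20850025, 19.64619164, -2.26528477]), array([ 0.00340495, -0.00021   ,  0.01634235]))
```

send_rows(series=[[[4.6,3.9,-0.4,0,0,0,0.12],[4.6,3.9,-0.4,0,0,0,0.12],[4.6,3.9,-0.4,0,0,0,0.12],[4.6,3.9,-0.4,0,0,0,0.12],[4.6,3.9,-0.4,0,0,0,0.12]]])

```text
time_s: 29.8
tcp_pos: [400.0, -296.0, 238.0]
orientation: [0.751, -0.66, -0.0, -0.0]
ft_force: [1.0, 0.2, 0.3]
gripper_width: 75.2
```

send_rows(series=[[[0,0,0,0,0,0,0.12],[0,0,0,0,0,0,0.12]]])

```text
time_s: 30.05
tcp_pos: [401.3, -294.2, 237.8]
orientation: [0.75, -0.661, -0.001, -0.0]
ft_force: [0.8, -0.0, -0.4]
gripper_width: 75.0
```

```bash
python3 - <<'E'
from h import *
st();m=imaging.camera_model("wrist");im=imaging.camera("wrist");cv2.imwrite("pics/w23.png",im)
for b in blobs(im,(105,150,60),(125,255,255),500):
    print(np.round(b[:3]),onz(m,b[0],b[1],4).round(1),[onz(m,*p,4)[:2].round(0).tolist() for p in cv2.boxPoints(b[3])])
E
```

```text
t 30.05 tcp [ 401.3 -294.2  237.8] q [ 0.01  0.52  0.87  1.89 -0.48  0.96 -0.34] F [ 0.8 -0.  -0.4] w 75.0
[[0.125, -0.992, -0.0], [-0.992, -0.125, 0.002], [-0.002, 0.0, -1.0]]
[  284.   127. 11270.] [ 451.5 -296.1    4. ] [[331.0, -250.0], [517.0, -235.0], [529.0, -340.0], [344.0, -370.0]]
```

View pics/w23.png

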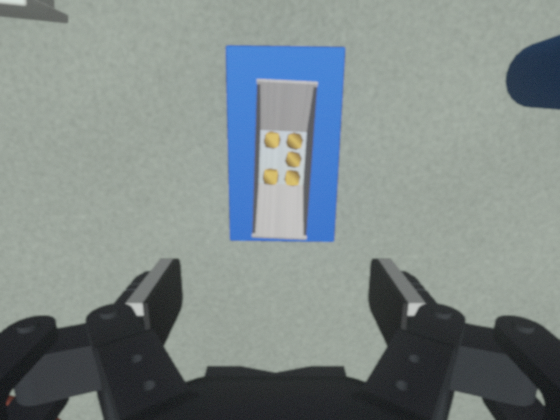

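```bash
python3 - <<'E'
from h import *
m=imaging.camera_model("wrist")
c=[onz(m,*p,46)[:2] for p in((257,81),(317,84),(307,238),(252,235))];print(np.round(c,1).tolist(),np.mean(c,0))
a=(c[0]+c[1]-c[2]-c[3])/2;print("len",np.hypot(*a),"yaw",np.arctan2(a[1],a[0]),"w",np.hypot(*(c[0]-c[1])),np.hypot(*(c[2]-c[3])))
p=[onz(m,*q,4)[:2] for q in((226,46),(344,47),(335,241),(230,240))];print("plate",np.mean(p,0).round(1),np.round(p).tolist())
C=np.mean(c,0);print(to_tool([*C,150],down(np.arctan2(a[1],a[0])-np.pi/2)))
E
```

```text
[[487.9, -267.2], [491.8, -316.4], [358.0, -328.2], [354.5, -277.8]] [ 423.04913633 -297.42094157]
len 134.0264472961084 yaw 0.08381524125346906 w 49.33996337822507 50.55909851222846
plate [ 430.3 -297.9] [[517.0, -233.0], [530.0, -340.0], [344.0, -363.0], [331.0, -255.0]]
(array([ 0.67908909, -2.03881621,  8.75969231]), array([0.0004303 , 0.00184866, 0.04371401]))
```

send_rows(series=[[[0.7,-2.0,4,0,0,0.04,0.12],[0,0,4,0.15,0,0,0.12],[0,0,0,0.15,0,0,0.12],[0,0,0,0.15,0,0,0.12],[0,0,0,0,0,0,0.12]]])

```text
time_s: 30.72
tcp_pos: [421.0, -298.5, 157.1]
orientation: [0.719, -0.662, 0.141, -0.158]
ft_force: [1.1, 0.1, 0.7]
gripper_width: 75.3
```

```bash
python3 - <<'E'
from h import *
st()
q=R.from_matrix(down(0.084-np.pi/2).as_matrix())*R.from_rotvec([0.45,0,0])
print(to_tool([423,-297.4,100],q),to_tool([423,-297.4,33],q))
m=imaging.camera_model("wrist");im=imaging.camera("wrist");cv2.imwrite("pics/w24.png",im)
E
```

```text
t 30.73 tcp [ 421.  -298.5  157.1] q [ 0.5   0.5   0.35  2.17 -1.2   0.53  0.37] F [1.1 0.1 0.7] w 75.3
[[0.083, -0.907, 0.412], [-0.997, -0.072, 0.04], [-0.007, -0.414, -0.91]]
(array([-0.05691899,  2.17203301,  5.28311823]), array([ 0.02300058,  0.00541146, -0.00398494])) (array([-0.01275785,  4.94669397, 11.3814218 ]), array([ 0.02300058,  0.00541146, -0.00398494]))
```

View pics/w24.png

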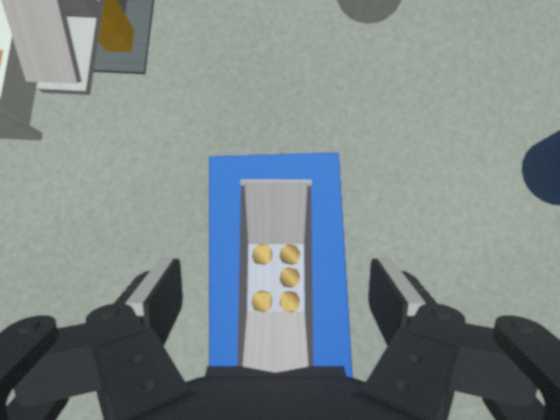

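```bash
python3 - <<'E'
from fk import *
from scipy.optimize import least_squares
from rig import r
s=r.state();print(np.round(s["q"],4),s["joint_velocities"].round(3))
D=[([-1.129,0.615,-0.013,1.423,0.008,1.103,-0.04],[293.07,580.15,250.3]),
([-1.29,.63,.27,1.43,-.18,1.11,-.95],[292.6,580.1,249.8]),([-.41,.46,.34,1.75,-.17,.96,.02],[536.5,76.3,250.7]),
([-.26,.64,.28,1.81,-.25,.73,.19],[562.7,22.4,134.3]),([-.85,.77,.78,1.88,-.74,.81,-1.33],[517.4,182.2,112.1]),
([-.41,.91,.67,1.68,-.74,.81,-.94],[628,4.2,54]),([-.81,.67,.22,2.05,-.31,.46,-.12],[403.7,285.5,68]),
([-.82,.68,.35,1.51,-.26,1.0,-.12],[536.2,357.9,199.6]),([-.24,.55,.44,1.72,-.28,.94,.34],[566.1,-42.4,219.9]),([-0.59,0.57,0.85,1.96,-0.56,0.86,-0.97],[493.9,-4.4,193.4]),
([.01,.52,.87,1.89,-.48,.96,-.34],[401.3,-294.2,237.8]),(s["q"],s["tcp_pos"])]
f=lambda d:np.concatenate([fk(q,d)[0]-p for q,p in D])
o=least_squares(f,[350,0,400,0,400,300.]);print(o.x.round(1),np.abs(o.fun).max(),np.sqrt(np.mean(o.fun**2)))
print(fk(s["q"],o.x)[1].round(3).tolist());np.save("d.npy",o.x)
print(o.fun.reshape(-1,3).round(1).tolist())
E
```

```text
[ 0.4989  0.499   0.3481  2.1634 -1.1973  0.5294  0.3698] [-0.07   0.009  0.027 -0.044  0.01   0.01  -0.005]
[281.7  25.  511.9 -11.1 368.3 277.1] 19.98524309443934 7.205656809800131
[[-0.086, 0.907, 0.413], [0.996, 0.076, 0.04], [0.005, 0.415, -0.91]]
[[-20.0, 9.5, 2.0], [-15.2, 5.2, -1.1], [3.9, 12.2, 0.8], [1.9, 15.1, -1.4], [-1.6, -6.4, 1.6], [-7.8, -8.5, 6.3], [-8.3, 12.6, -3.6], [-8.0, 7.7, -2.1], [1.8, 7.9, -0.7], [1.7, -4.0, 2.7], [4.2, -1.4, -0.2], [1.1, 0.3, -4.2]]
```

```bash
cat > fk.py <<'E'
import numpy as np
from scipy.spatial.transform import Rotation as R
A=lambda ax,an:R.from_euler(ax,an).as_matrix()
def fk(q,d):
    M=A('z',-q[0]);p=M@np.array([d[0],d[1],d[2]])
    M=M@A('y',q[1])@A('z',-q[2]);p=p+M@np.array([d[3],d[4],d[5]])
    M=M@A('y',q[3])@A('z',-q[4]);p=p+M@np.array([d[6],d[7],d[8]])
    M=M@A('y',q[5])@A('z',-q[6]);p=p+M@np.array([0,0,d[9]])
    return p,M
E
python3 - <<'E'
from fk import *
from scipy.optimize import least_squares
from rig import r
s=r.state()
D=[([-1.129,0.615,-0.013,1.423,0.008,1.103,-0.04],[293.07,580.15,250.3]),
([-1.29,.63,.27,1.43,-.18,1.11,-.95],[292.6,580.1,249.8]),([-.41,.46,.34,1.75,-.17,.96,.02],[536.5,76.3,250.7]),
([-.26,.64,.28,1.81,-.25,.73,.19],[562.7,22.4,134.3]),([-.85,.77,.78,1.88,-.74,.81,-1.33],[517.4,182.2,112.1]),
([-.41,.91,.67,1.68,-.74,.81,-.94],[628,4.2,54]),([-.81,.67,.22,2.05,-.31,.46,-.12],[403.7,285.5,68]),
([-.82,.68,.35,1.51,-.26,1.0,-.12],[536.2,357.9,199.6]),([-.24,.55,.44,1.72,-.28,.94,.34],[566.1,-42.4,219.9]),([-0.59,0.57,0.85,1.96,-0.56,0.86,-0.97],[493.9,-4.4,193.4]),
([.01,.52,.87,1.89,-.48,.96,-.34],[401.3,-294.2,237.8]),([-.86,.76,.29,1.78,-.33,.65,-.14],[467.4,354.8,69.4]),([-.29,.43,.36,1.92,-.2,.83,.42],[492.9,-4.5,216.8]),([-.91,.62,.87,1.78,-.56,1.0,-1.35],[521.9,180,220.2]),(s["q"],s["tcp_pos"])]
f=lambda d:np.concatenate([fk(q,d)[0]-p for q,p in D]+[np.array([d[0],d[1],d[3],d[4],d[6],d[7]])*.02])
o=least_squares(f,[0,0,280,0,0,400,0,0,400,280.]);print(o.x.round(1),np.sqrt(np.mean(o.fun[:-6]**2)))
print(o.fun[:-6].reshape(-1,3).round(1).tolist());np.save("d.npy",o.x)
lo=np.array([-3.12,-.3,-1.34,.26,-1.36,.01,-2.84]);hi=np.array([3.12,2.06,1.32,2.42,4.5,1.98,2.84])
F=np.diag([-1,-1,1])
def ik(p,Rt,q0):
    best=None
    for k in range(12):
        g=lambda q:np.r_[(fk(q,o.x)[0]-p)/100,3*(fk(q,o.x)[1]@F-Rt).ravel()]
        x=q0 if k==0 else np.clip(q0+np.random.default_rng(k).normal(0,.5,7),lo+.02,hi-.02)
        z=least_squares(g,x,bounds=(lo+.01,hi-.01))
        if best is None or z.cost<best.cost:best=z
        if best.cost<1e-6 : break
    return best
def down(yaw):
    x=np.array([np.cos(yaw),np.sin(yaw),0]);z=np.array([0,0,-1.]);return R.from_matrix(np.c_[x,np.cross(z,x),z])
q0=s["q"]
for name,p,yaw,t in(("grasp.45",[423,-297,33],.084-np.pi/2,.45),("grasp.3",[423,-297,33],.084-np.pi/2,.3),("pour-.87",[543,-15,130],.03-np.pi/2,-.87),("pour-1.0",[543,-15,130],.03-np.pi/2,-1.0),("pour-1.3",[543,-15,130],.03-np.pi/2,-1.3)):
    z=ik(np.array(p,float),(down(yaw)*R.from_rotvec([t,0,0])).as_matrix(),q0);print(name,z.cost,z.x.round(2))
E
```

```text
[-2.000e-01 -1.350e+01  2.567e+02  3.500e+00 -5.400e+00  5.477e+02
  6.000e-01 -2.300e+00  3.709e+02  2.833e+02] 1.7743313806549301
[[-0.5, 0.3, 0.7], [-1.7, 0.8, -2.1], [0.2, -2.4, 0.2], [1.2, 2.5, -0.5], [0.7, 0.2, -1.0], [2.0, -4.7, 2.5], [-2.9, 0.8, -0.6], [0.8, 0.2, -3.0], [-1.4, -1.8, -1.1], [-0.6, -1.7, 0.8], [2.0, 1.1, -2.6], [3.3, -0.4, 3.9], [-0.8, 0.9, 2.0], [-2.6, 1.6, 0.8], [-0.3, 1.3, 0.1]]
grasp.45 0.03267575926761559 [ 1.08  0.78 -0.47  2.16 -1.35  0.02  0.64]
grasp.3 1.5288506037007948e-27 [ 0.74  0.73 -0.08  2.16 -1.35  0.16  0.53]
pour-.87 1.0033445184628337e-22 [-0.07  1.02  0.1   1.22 -0.04  1.78 -1.5 ]
pour-1.0 2.400867904968255e-21 [-0.06  1.09  0.11  1.14 -0.04  1.92 -1.5 ]
pour-1.3 0.22387913821780098 [-0.09  1.15  0.14  1.23 -0.04  1.97 -1.46]
```

```bash
cat > ik.py <<'E'
from fk import *
from scipy.optimize import least_squares
d=np.load("d.npy")
lo=np.array([-3.12,-.3,-1.34,.26,-1.36,.01,-2.84]);hi=np.array([3.12,2.06,1.32,2.42,4.5,1.98,2.84])
F=np.diag([-1,-1,1])
def down(yaw):
    x=np.array([np.cos(yaw),np.sin(yaw),0]);z=np.array([0,0,-1.]);return R.from_matrix(np.c_[x,np.cross(z,x),z])
def ik(p,Rt,q0,mar=.05,n=15):
    out=[]
    for k in range(n):
        g=lambda q:np.r_[(fk(q,d)[0]-p)/100,3*(fk(q,d)[1]@F-Rt).ravel()]
        x=np.clip(q0+(k>0)*np.random.default_rng(k).normal(0,.6,7),lo+mar+.01,hi-mar-.01)
        z=least_squares(g,x,bounds=(lo+mar,hi-mar))
        if z.cost<1e-6: out.append(z.x)
    return out
E
python3 - <<'E'
from ik import *
from rig import r
q0=r.state()["q"]
mar=lambda q:min((q-lo).min(),(hi-q).min())
for t in(.2,.25,.3,.35):
    s=ik(np.array([423,-297,33.]),(down(.084-np.pi/2)*R.from_rotvec([t,0,0])).as_matrix(),q0,.03)
    if s: b=max(s,key=mar);print("grasp",t,len(s),b.round(2),mar(b))
for z in(130,170):
  for x in (520,543,570):
    for t in(-1,-1.1,-1.2):
      s=ik(np.array([x,-15,z]),(down(.031-np.pi/2)*R.from_rotvec([t,0,0])).as_matrix(),np.array([-.07,1.02,.1,1.2,0,1.8,-1.5]),.02,8)
      if s: b=max(s,key=mar);print("pour",x,z,t,len(s),b.round(2),mar(b))
E
```

```text
grasp 0.2 15 [ 0.56  0.73  0.13  2.12 -0.97  0.27  0.1 ] 0.25505717694142355
grasp 0.25 15 [ 0.67  0.72  0.    2.14 -1.07  0.19  0.23] 0.1848242849576852
grasp 0.3 15 [ 0.78  0.73 -0.14  2.16 -1.26  0.12  0.45] 0.1024002752851143
pour 520 130 -1 8 [-0.07  1.05  0.11  1.23 -0.04  1.86 -1.5 ] 0.12067910702516826
pour 543 130 -1 8 [-0.06  1.09  0.11  1.14 -0.04  1.92 -1.5 ] 0.061560172082890885
pour 520 170 -1 8 [-0.08  1.01  0.12  1.22 -0.04  1.92 -1.48] 0.0620462730560527
```

send_rows(series=[[[0,0,0,-0.175,0,0,0.12],[0,0,0,0,0,0,0.12]]])

```text
time_s: 31.02
tcp_pos: [428.6, -294.6, 157.0]
orientation: [0.733, -0.662, 0.102, -0.119]
ft_force: [0.3, 0.2, -0.1]
gripper_width: 74.8
```

```bash
python3 - <<'E'
from h import *
st()
q=down(0.084-np.pi/2)*R.from_rotvec([0.25,0,0])
print(to_tool([423,-297.4,33],q))
m=imaging.camera_model("wrist");im=imaging.camera("wrist");cv2.imwrite("pics/w25.png",im)
E
```

```text
t 31.02 tcp [ 428.6 -294.6  157. ] q [ 0.37  0.52  0.45  2.09 -0.96  0.57  0.1 ] F [ 0.3  0.2 -0.1] w 74.8
[[0.102, -0.946, 0.307], [-0.995, -0.094, 0.04], [-0.009, -0.309, -0.951]]
(array([ 0.33328925,  4.39888707, 11.61080994]), array([-0.06452504,  0.01382883,  0.01469793]))
```

View pics/w25.png

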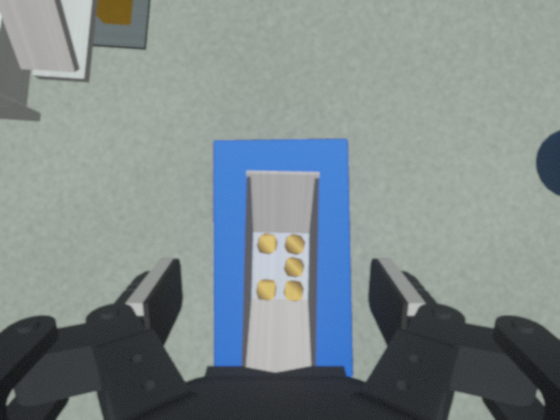

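send_rows(series=[[[0.2,1.0,2.6,-0.06,0,0,0.12],[0.1,0.9,3.0,0,0.01,0.01,0.12],[0,0.9,2.0,0,0,0,0.12],[0,0,0,0,0,0,0.12]]])

```text
time_s: 31.58
tcp_pos: [416.9, -298.6, 74.5]
orientation: [0.728, -0.674, 0.082, -0.095]
ft_force: [-0.4, 0.2, 0.4]
gripper_width: 75.1
```

```bash
python3 - <<'E'
from h import *
st()
q=down(0.084-np.pi/2)*R.from_rotvec([0.25,0,0])
print(to_tool([423,-297.4,33],q))
m=imaging.camera_model("wrist");im=imaging.camera("wrist");cv2.imwrite("pics/w26.png",im)
np.save("m26.npy",m["world_to_cam"])
E
```

```text
t 31.57 tcp [ 416.9 -298.6   74.5] q [ 0.47  0.66  0.32  2.14 -1.12  0.41  0.26] F [-0.4  0.2  0.4] w 75.1
[[0.078, -0.966, 0.247], [-0.997, -0.074, 0.027], [-0.008, -0.248, -0.969]]
(array([-0.03994375,  0.43017325,  4.17450383]), array([-0.00112541,  0.00597343, -0.00734892]))
```

View pics/w26.png

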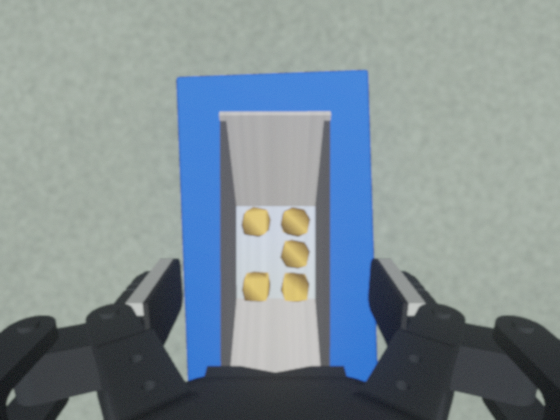

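```bash
python3 - <<'E'
from h import *
m=imaging.camera_model("wrist")
for p in ((276,206),(276,299),(276,253)): print(onz(m,*p,7).round(1))
print([onz(m,*p,46).round(1) for p in ((220,115),(330,115))])
E
```

```text
[ 449.2 -296.9    7. ]
[ 396.9 -300.9    7. ]
[ 422.8 -298.9    7. ]
[array([ 488.7, -268.4,   46. ]), array([ 492.5, -318.1,   46. ])]
```

send_rows(series=[[[0.1,0.2,2.0,0,0,0,0.12],[0,0.2,2.1,0,0,0,0.12],[0,0,0,0,0,0,0.12]]])

```text
time_s: 32.0
tcp_pos: [424.7, -299.7, 35.2]
orientation: [0.728, -0.673, 0.084, -0.095]
ft_force: [-0.1, -1.7, 0.3]
gripper_width: 74.8
```

```bash
python3 - <<'E'
from h import *
st()
q=down(0.084-np.pi/2)*R.from_rotvec([0.25,0,0])
print(to_tool([423,-298.5,33],q))
E
```

```text
t 32.0 tcp [ 424.7 -299.7   35.2] q [ 0.54  0.73  0.19  2.14 -1.27  0.31  0.41] F [-0.1 -1.7  0.3] w 74.8
[[0.079, -0.965, 0.25], [-0.997, -0.075, 0.025], [-0.005, -0.251, -0.968]]
(array([-0.13268098,  0.21001981,  0.17526179]), array([-0.00384243,  0.0039907 , -0.00635367]))
```

Good. Close on the cup with firm force, then lift a little.

send_rows(series=[[[0,0,0.1,0,0,0,0.6],[0,0,0,0,0,0,0.6],[0,0,0,0,0,0,0.6],[0,0,0,0,0,0,0.6]]], force=80)

```text
time_s: 32.5
tcp_pos: [425.0, -299.9, 35.5]
orientation: [0.728, -0.673, 0.085, -0.095]
ft_force: [-1.3, 0.9, 7.1]
gripper_width: 48.8
```

send_rows(series=[[[0,-0.5,-1.9,0,0,0,0.6],[0,-0.8,-2.9,0,0,0,0.6],[0,0,0,0,0,0,0.6]]])

```text
time_s: 32.88
tcp_pos: [426.0, -300.6, 85.4]
orientation: [0.729, -0.673, 0.086, -0.094]
ft_force: [0.5, 0.3, -4.0]
gripper_width: 48.7
```

```bash
python3 - <<'E'
from h import *
st();cv2.imwrite("pics/w27.png",imaging.camera("wrist"));im=imaging.camera("side");cv2.imwrite("pics/s27.png",cv2.resize(im[100:290,180:430],None,fx=3,fy=3))
E
```

```text
t 32.88 tcp [ 426.  -300.6   85.4] q [ 0.43  0.64  0.35  2.12 -1.08  0.44  0.21] F [ 0.5  0.3 -4. ] w 48.7
[[0.08, -0.964, 0.252], [-0.997, -0.077, 0.021], [-0.001, -0.253, -0.968]]
```

View pics/w27.png

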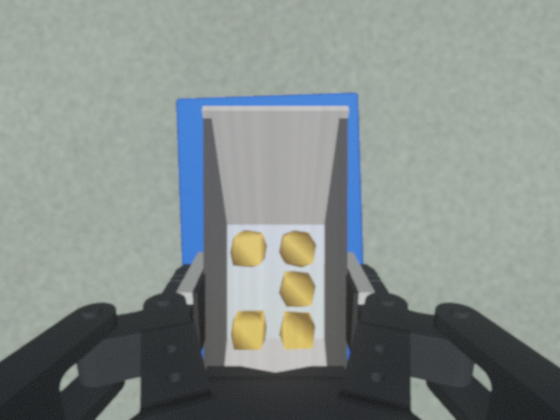

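View pics/s27.png

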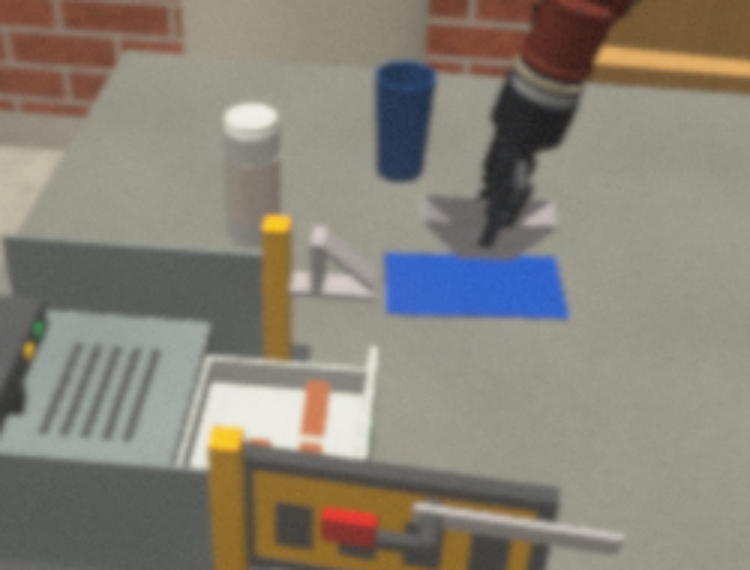

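```bash
python3 - <<'E'
from h import *
print("up to 230:",to_tool([430,-300,230])[0])
q=down(0.031-np.pi/2)*R.from_rotvec([0.25,0,0])
s=r.state();Rm=R.from_quat(s["orientation"]);print("then",Rm.inv().apply(np.array([520-430,-5+300,0]))/10, (Rm.inv()*q).as_rotvec())
from ik import ik
q0=s["q"]
for t in (.25,-.1,-.5,-1.05): print(t,[x.round(2) for x in ik(np.array([520,-5,170.]),(down(0.031-np.pi/2)*R.from_rotvec([t,0,0])).as_matrix(),q0,.02,2)])
for y in(-5,-20):
  for z in(125,140,170): print(z,[x.round(2) for x in ik(np.array([520,y,z]),(down(0.031-np.pi/2)*R.from_rotvec([-1.05,0,0])).as_matrix(),np.array([-.07,1.05,.1,1.2,0,1.86,-1.5]),.01,2)])
E
```

```text
up to 230: [  0.02163336  -4.14275958 -14.06270788]
then [-28.69196763 -10.91726019   2.97227582] [-0.00276238  0.01699692  0.04568451]
0.25 [array([-0.36,  0.48,  0.46,  2.1 , -0.58,  0.42, -1.  ]), array([-0.41,  0.49,  0.54,  2.1 , -0.66,  0.44, -0.91])]
-0.1 [array([-0.18,  0.56,  0.23,  1.83, -0.15,  0.87, -1.42]), array([-0.3 ,  0.58,  0.42,  1.83, -0.28,  0.89, -1.29])]
-0.5 [array([-0.1 ,  0.74,  0.13,  1.53, -0.07,  1.37, -1.5 ]), array([-0.14,  0.75,  0.19,  1.53, -0.1 ,  1.37, -1.46])]
-1.05 []
125 [array([-0.07,  1.09,  0.08,  1.2 , -0.04,  1.91, -1.52]), array([-0.02,  1.08, -0.03,  1.2 ,  0.02,  1.91, -1.59])]
140 [array([-0.06,  1.07,  0.07,  1.2 , -0.03,  1.93, -1.53]), array([-0.01,  1.07, -0.04,  1.2 ,  0.02,  1.93, -1.59])]
170 [array([-0.07,  1.03,  0.09,  1.2 , -0.04,  1.97, -1.51]), array([-0.05,  1.03,  0.04,  1.19, -0.02,  1.97, -1.54])]
125 [array([-0.1 ,  1.09,  0.19,  1.21, -0.07,  1.9 , -1.44]), array([ 0.  ,  1.08, -0.03,  1.2 ,  0.03,  1.91, -1.57])]
140 [array([-0.1 ,  1.07,  0.19,  1.2 , -0.07,  1.93, -1.43]), array([ 0.  ,  1.07, -0.03,  1.2 ,  0.03,  1.93, -1.57])]
170 [array([-0.07,  1.03,  0.14,  1.2 , -0.04,  1.97, -1.47]), array([-0.05,  1.03,  0.08,  1.2 , -0.01,  1.97, -1.51])]
```

send_rows(series=[[[0,-1.0,-3.5,0,0,0,0.6],[0,-1.0,-3.5,0,0,0,0.6],[0,-1.0,-3.5,0,0,0,0.6],[0,-1.1,-3.5,0,0,0,0.6]]])

```text
time_s: 33.48
tcp_pos: [429.1, -299.4, 229.0]
orientation: [0.728, -0.674, 0.082, -0.094]
ft_force: [1.0, 0.4, -3.6]
gripper_width: 48.4
```

send_rows(series=[[[-2.5,-0.9,0.3,0,0,0,0.6],[-4.0,-1.5,0.4,0,0,0,0.6],[-4.0,-1.5,0.4,0,0,0,0.6],[-4.0,-1.5,0.4,0,0,0,0.6],[-4.0,-1.5,0.4,0,0,0,0.6]]])

```text
time_s: 34.1
tcp_pos: [485.9, -108.3, 227.8]
orientation: [0.728, -0.674, 0.082, -0.094]
ft_force: [0.6, 0.0, -3.6]
gripper_width: 48.9
```

send_rows(series=[[[-4.0,-1.5,0.4,0,0,0,0.6],[-3.7,-1.5,0.4,0,0,0.045,0.6],[-2.5,-1.0,0.3,0,0,0,0.6],[0,0,0,0,0,0,0.6]]])

```text
time_s: 34.6
tcp_pos: [520.5, -2.1, 227.5]
orientation: [0.715, -0.688, 0.08, -0.095]
ft_force: [-1.2, -0.1, -2.8]
gripper_width: 49.0
```

```bash
python3 - <<'E'
from h import *
st();cv2.imwrite("pics/w28.png",imaging.camera("wrist"))
q=down(0.031-np.pi/2)*R.from_rotvec([0.25,0,0]);print(to_tool([520,-8,165],q))
E
```

```text
t 34.6 tcp [520.5  -2.1 227.5] q [-0.56  0.43  0.75  2.03 -0.62  0.62 -0.94] F [-1.2 -0.1 -2.8] w 49.0
[[0.042, -0.969, 0.245], [-0.999, -0.036, 0.027], [-0.017, -0.246, -0.969]]
(array([0.45387925, 1.57609053, 6.08133538]), array([0.00083991, 0.01739323, 0.00272157]))
```

View pics/w28.png

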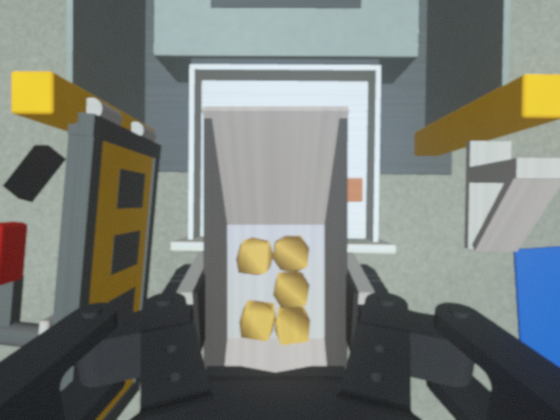

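send_rows(series=[[[0.5,0.8,3.1,0,0,0,0.6],[0,0.8,3.1,0,0,0,0.6],[0,0.7,3.0,0,0,0,0.6],[0,0,0,-0.12,0,0,0.6],[0,0,0,-0.15,0,0,0.6]]])

```text
time_s: 35.28
tcp_pos: [520.3, -11.2, 134.1]
orientation: [0.718, -0.696, -0.014, 0.003]
ft_force: [1.9, -0.1, -4.3]
gripper_width: 48.7
```

send_rows(series=[[[0,0,0,-0.15,0,0,0.6],[0,0,0,-0.15,0,0,0.6],[0,0,0,-0.15,0,0,0.6],[0,0,0,0,0,0,0.6]]])

```text
time_s: 35.78
tcp_pos: [523.0, -10.2, 132.1]
orientation: [0.701, -0.675, -0.166, 0.161]
ft_force: [-0.2, -0.1, -3.6]
gripper_width: 48.6
```

```bash
python3 - <<'E'
from h import *
st();cv2.imwrite("pics/w29.png",imaging.camera("wrist"))
q=down(0.031-np.pi/2)*R.from_rotvec([-0.5,0,0]);print(to_tool([520,-8,132],q))
E
```

```text
t 35.77 tcp [523.  -10.2 132.1] q [-0.41  0.89  0.73  1.58 -0.45  1.35 -1.08] F [-0.2 -0.1 -3.6] w 48.6
[[0.035, -0.892, -0.45], [-0.999, -0.038, -0.001], [-0.016, 0.45, -0.893]]
(array([-0.2496663 ,  0.12124723,  0.20409849]), array([-0.03380603,  0.01291651,  0.00963558]))
```

View pics/w29.png

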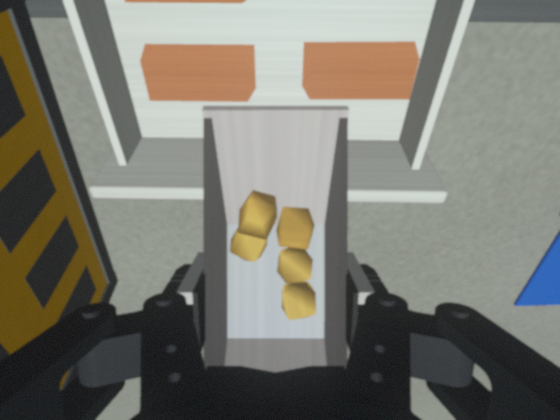

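send_rows(series=[[[0,0,0,-0.08,0,0,0.6],[0,0,0,-0.08,0,0,0.6],[0,0,0,-0.08,0,0,0.6],[0,0,0,-0.08,0,0,0.6],[0,0,0,0,0,0,0.6]]])

```text
time_s: 36.45
tcp_pos: [521.7, -9.7, 134.0]
orientation: [0.667, -0.64, -0.271, 0.27]
ft_force: [-1.3, 0.6, -3.0]
gripper_width: 49.1
```

```bash
python3 - <<'E'
from h import *
st();cv2.imwrite("pics/w30.png",imaging.camera("wrist"))
q=down(0.031-np.pi/2)*R.from_rotvec([-1.05,0,0]);print(to_tool([523,-8,130],q))
E
```

```text
t 36.45 tcp [521.7  -9.7 134. ] q [-0.35  1.04  0.7   1.36 -0.36  1.7  -1.12] F [-1.3  0.6 -3. ] w 49.1
[[0.034, -0.707, -0.707], [-0.999, -0.036, -0.012], [-0.017, 0.707, -0.707]]
(array([-0.16479083, -0.43957669,  0.23704398]), array([-0.26559333,  0.00795538,  0.01487094]))
```

View pics/w30.png

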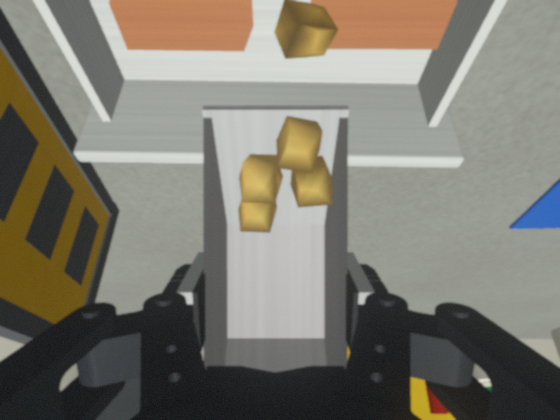

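send_rows(series=[[[0,0,0,-0.09,0,0,0.6],[0,0,0,-0.09,0,0,0.6],[0,0,0,0,0,0,0.6]]])

```text
time_s: 36.88
tcp_pos: [521.7, -9.4, 134.3]
orientation: [0.64, -0.613, -0.328, 0.329]
ft_force: [-0.4, 0.4, -1.3]
gripper_width: 48.7
```

```bash
python3 - <<'E'
from h import *
st();cv2.imwrite("pics/w31.png",imaging.camera("wrist"))
E
```

```text
t 36.88 tcp [521.7  -9.4 134.3] q [-0.32  1.13  0.67  1.25 -0.32  1.89 -1.13] F [-0.4  0.4 -1.3] w 48.7
[[0.035, -0.568, -0.822], [-0.999, -0.033, -0.019], [-0.017, 0.822, -0.569]]
```

View pics/w31.png

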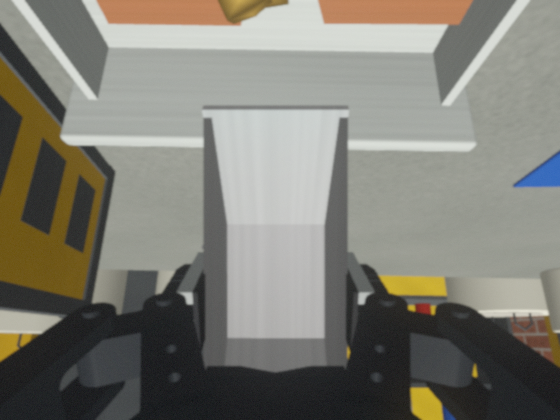

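send_rows(series=[[[0,3.3,-2.3,0,0,0,0.6],[0,0,0,0.17,0,0,0.6],[0,0,0,0.17,0,0,0.6],[0,0,0,0.17,0,0,0.6],[0,0,0,0.17,0,0,0.6]]])

```text
time_s: 37.55
tcp_pos: [521.9, -10.4, 177.0]
orientation: [0.713, -0.688, -0.102, 0.094]
ft_force: [0.9, 0.0, -2.2]
gripper_width: 48.4
```

send_rows(series=[[[0,0,0,0.17,0,0,0.6],[0,0,0,0.17,0,0,0.6],[0,0,0,0.16,0,0,0.6],[0,-1,-4,0,0,0,0.6],[0,0,0,0,0,0,0.6]]])

```text
time_s: 38.17
tcp_pos: [523.6, -11.8, 219.9]
orientation: [0.714, -0.692, 0.07, -0.085]
ft_force: [1.6, 0.1, -2.2]
gripper_width: 48.9
```

```bash
python3 - <<'E'
from h import *
st();cv2.imwrite("pics/w32.png",imaging.camera("wrist"))
im=imaging.camera("top");cv2.imwrite("pics/t32.png",cv2.resize(im[110:300,150:390],None,fx=3,fy=3))
im=imaging.camera("side");cv2.imwrite("pics/s32.png",cv2.resize(im[130:330,180:430],None,fx=3,fy=3))
q=down(0.084-np.pi/2)*R.from_rotvec([0.25,0,0]);s=r.state();Rm=R.from_quat(s["orientation"])
print(to_tool([427,-299,215],q))
E
```

```text
t 38.17 tcp [523.6 -11.8 219.9] q [-0.53  0.46  0.75  2.01 -0.62  0.65 -0.93] F [ 1.6  0.1 -2.2] w 48.9
[[0.033, -0.975, 0.218], [-0.999, -0.029, 0.024], [-0.017, -0.219, -0.976]]
(array([28.51444286, 10.25650309, -2.58251905]), array([ 0.03689854,  0.00560725, -0.05148575]))
```

View pics/t32.png

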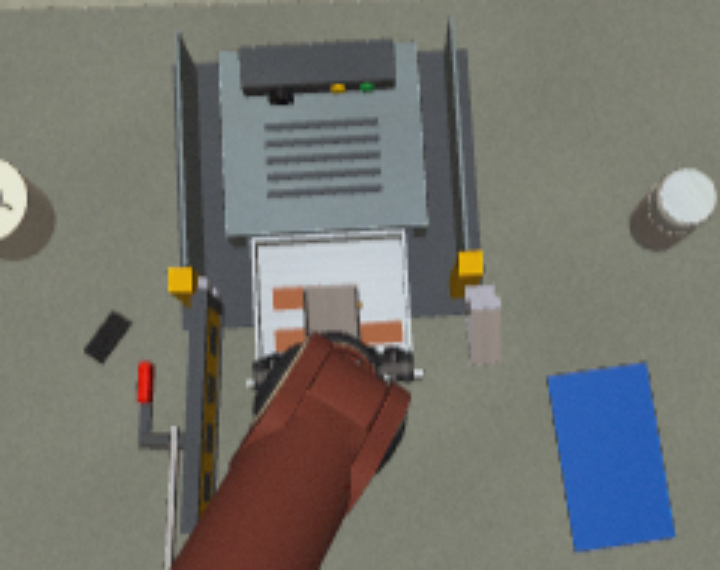

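View pics/s32.png

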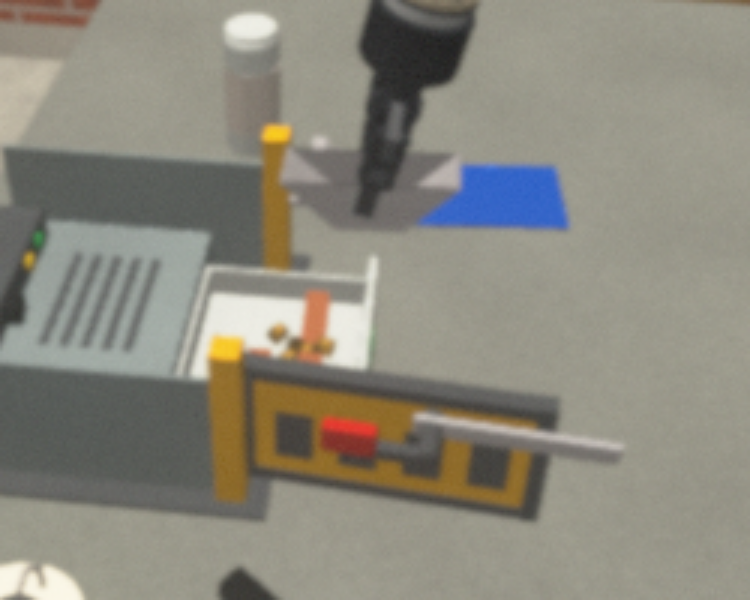

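View pics/w32.png

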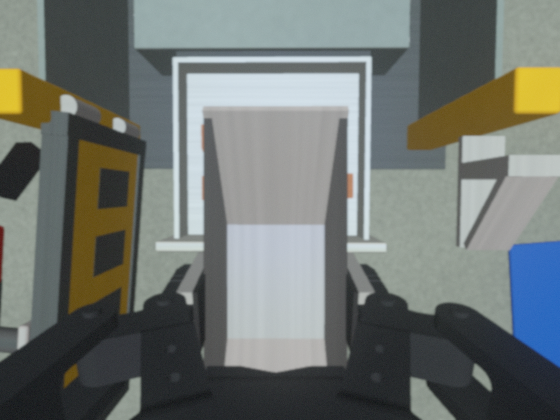

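send_rows(series=[[[4.1,1.5,-0.4,0,0,0,0.6],[4.1,1.5,-0.4,0,0,0,0.6],[4.1,1.5,-0.4,0,0,0,0.6],[4.1,1.5,-0.4,0,0,0,0.6],[4.1,1.5,-0.4,0,0,0,0.6]]])

```text
time_s: 38.95
tcp_pos: [452.2, -219.1, 215.7]
orientation: [0.715, -0.691, 0.067, -0.082]
ft_force: [0.6, 0.4, -1.5]
gripper_width: 48.6
```

send_rows(series=[[[4.1,1.5,-0.4,0,0,0,0.6],[3.9,1.3,-0.2,0.03,0,-0.05,0.6],[0,0,0,0,0,0,0.6]]])

```text
time_s: 39.33
tcp_pos: [424.1, -304.0, 214.7]
orientation: [0.727, -0.676, 0.081, -0.089]
ft_force: [0.7, 0.4, -2.1]
gripper_width: 49.1
```

```bash
python3 - <<'E'
from h import *
st()
q=down(0.084-np.pi/2)*R.from_rotvec([0.254,0,0])
print(to_tool([427,-299,36],q))
E
```

```text
t 39.33 tcp [ 424.1 -304.   214.7] q [ 0.24  0.46  0.62  1.99 -0.7   0.73 -0.19] F [ 0.7  0.4 -2.1] w 49.1
[[0.074, -0.968, 0.238], [-0.997, -0.071, 0.02], [-0.002, -0.239, -0.971]]
(array([-0.44022714,  3.95494882, 17.42919645]), array([ 0.01267003, -0.00041636, -0.01035506]))
```

send_rows(series=[[[-0.4,0.9,4.0,0.013,0,-0.01,0.6],[0,0.9,4.0,0,0,0,0.6],[0,0.9,4.0,0,0,0,0.6],[0,0.7,3.0,0,0,0,0.6],[0,0,0,0,0,0,0.6]]])

```text
time_s: 39.95
tcp_pos: [430.4, -292.4, 59.0]
orientation: [0.733, -0.668, 0.082, -0.096]
ft_force: [-0.1, -0.0, -2.3]
gripper_width: 48.7
```

```bash
python3 - <<'E'
from h import *
st()
q=down(0.084-np.pi/2)*R.from_rotvec([0.254,0,0])
print(to_tool([427,-299,35.5],q))
im=imaging.camera("side");cv2.imwrite("pics/s33.png",cv2.resize(im[100:290,180:430],None,fx=3,fy=3))
E
```

```text
t 39.95 tcp [ 430.4 -292.4   59. ] q [ 0.49  0.68  0.25  2.13 -1.15  0.37  0.27] F [-0.1 -0.  -2.3] w 48.7
[[0.093, -0.964, 0.248], [-0.996, -0.088, 0.031], [-0.008, -0.25, -0.968]]
(array([0.64161907, 0.97655536, 2.17498165]), array([0.00148944, 0.00973852, 0.00716781]))
```

View pics/s33.png

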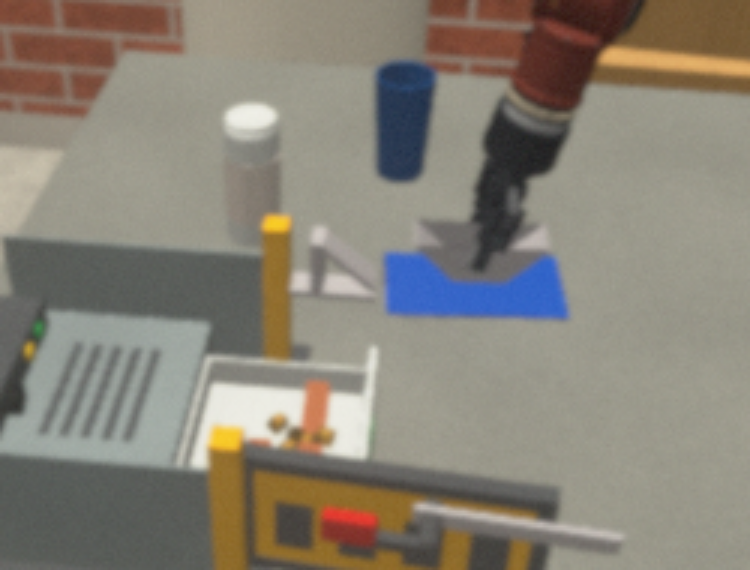

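send_rows(series=[[[0.6,0.5,1.0,0,0.01,0.01,0.6],[0,0.5,1.0,0,0,0,0.6],[0,0,0.2,0,0,0,0.6],[0,0,0,0,0,0,0.6]]])

```text
time_s: 40.5
tcp_pos: [428.9, -300.7, 38.6]
orientation: [0.73, -0.672, 0.089, -0.093]
ft_force: [0.9, 0.4, -1.5]
gripper_width: 49.2
```

send_rows(series=[[[0,0,0.2,0,0,0,0.6],[0,0.1,0.2,0,0,0,0.6],[0,0,0,0,0,0,0.6]]])

```text
time_s: 40.88
tcp_pos: [429.4, -300.6, 35.6]
orientation: [0.729, -0.672, 0.09, -0.094]
ft_force: [-1.4, 1.0, 13.0]
gripper_width: 49.0
```

Seated (13 N upward). Release and withdraw along the tool axis.

send_rows(series=[[[0,0,-0.1,0,0,0,0.15],[0,0,0,0,0,0,0.15],[0,0,0,0,0,0,0.15],[0,-0.8,-3,0,0,0,0.15],[0,-1,-4,0,0,0,0.15]]])

```text
time_s: 41.5
tcp_pos: [427.0, -299.6, 106.6]
orientation: [0.729, -0.672, 0.087, -0.092]
ft_force: [0.9, -0.3, -0.1]
gripper_width: 72.4
```

send_rows(series=[[[0,-1,-5,0,0,0,0.15],[0,-1,-5,-0.12,0,0,0.6],[0,0,0,-0.13,0,0,1.0],[0,0,0,0,0,0,1.0]]])

```text
time_s: 42.0
tcp_pos: [424.2, -298.7, 208.1]
orientation: [0.737, -0.675, 0.004, -0.001]
ft_force: [-0.2, -0.3, 0.1]
gripper_width: 17.8
```

```bash
python3 - <<'E'
from h import *
st();cv2.imwrite("pics/w34.png",imaging.camera("wrist"))
im=imaging.camera("side");cv2.imwrite("pics/s34.png",cv2.resize(im[100:300,180:430],None,fx=3,fy=3))
im=imaging.camera("top");cv2.imwrite("pics/t34.png",cv2.resize(im[110:300,150:390],None,fx=3,fy=3))
E
```

```text
t 42.0 tcp [ 424.2 -298.7  208.1] q [ 0.08  0.56  0.76  1.88 -0.49  0.89 -0.41] F [-0.2 -0.3  0.1] w 17.8
[[0.087, -0.996, 0.008], [-0.996, -0.087, -0.004], [0.005, -0.008, -1.0]]
```

View pics/w34.png

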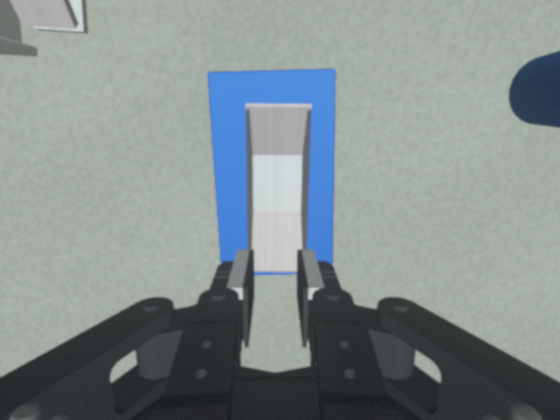

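View pics/t34.png

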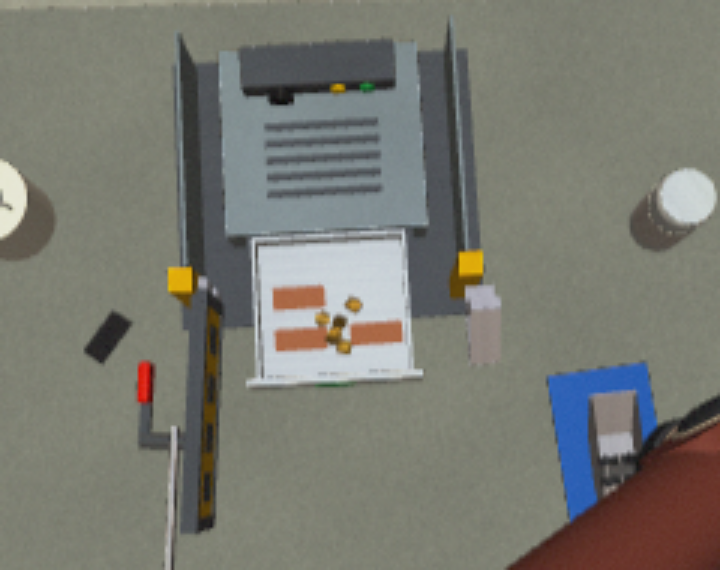

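View pics/s34.png

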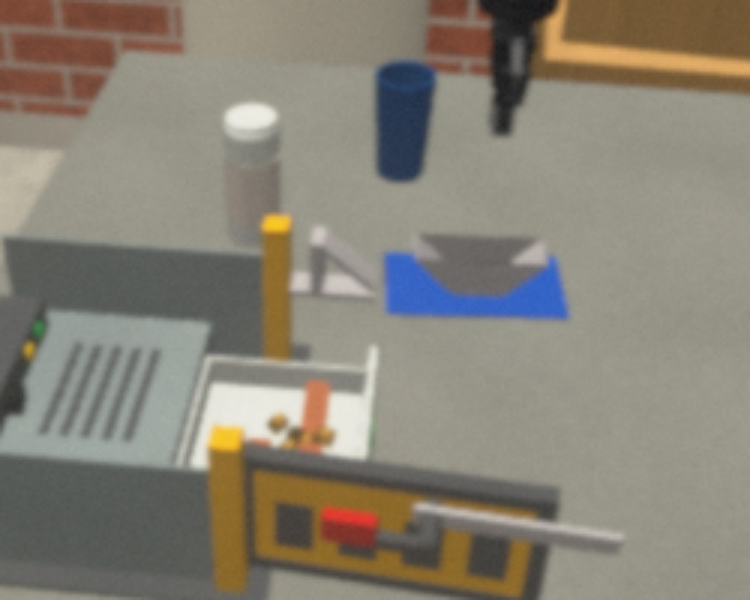

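```bash
python3 - <<'E'
from h import *
print(to_tool([472,-2,210],down(0.031-np.pi/2)))
E
```

```text
(array([-29.27907005,  -7.55977114,  -0.28065848]), array([-0.00571487, -0.00251782,  0.0486263 ]))
```

send_rows(series=[[[-5.8,-1.5,0,0,0,0,1.0],[-5.8,-1.5,0,0,0,0,1.0],[-5.8,-1.5,0,0,0,0,1.0],[-5.9,-1.5,0,0,0,0,1.0],[-5.9,-1.5,0,0,0,0.05,1.0]]])

```text
time_s: 42.78
tcp_pos: [471.5, -2.5, 207.3]
orientation: [0.716, -0.698, 0.003, -0.001]
ft_force: [1.2, -1.0, -0.3]
gripper_width: -0.2
```

send_rows(series=[[[0,0,5,0,0,0,1.0],[0,0,5,0,0,0,1.0],[0,0,5.5,0,0,0,1.0],[0,0,0,0,0,0,1.0]]])

```text
time_s: 43.28
tcp_pos: [469.8, -4.7, 50.0]
orientation: [0.717, -0.697, 0.0, 0.002]
ft_force: [0.4, -0.2, 0.7]
gripper_width: 0.1
```

```bash
python3 - <<'E'
from h import *
st()
print(to_tool([495,-2,52],down(0.031-np.pi/2)))
print(to_tool([647.3,2,52],down(0.031-np.pi/2)))
im=imaging.camera("top");cv2.imwrite("pics/t35.png",cv2.resize(im[110:300,150:390],None,fx=3,fy=3))
E
```

```text
t 43.27 tcp [469.8  -4.7  50. ] q [-0.39  0.74  0.54  2.13 -0.81  0.49 -0.76] F [ 0.4 -0.2  0.7] w 0.1
[[0.027, -1.0, -0.002], [-1.0, -0.027, -0.003], [0.003, 0.002, -1.0]]
(array([-0.2044495 , -2.52145112, -0.2048076 ]), array([ 0.00238735, -0.00315757, -0.00352283]))
(array([ -0.18581672, -17.75664854,  -0.24103583]), array([ 0.00238735, -0.00315757, -0.00352283]))
```

View pics/t35.png

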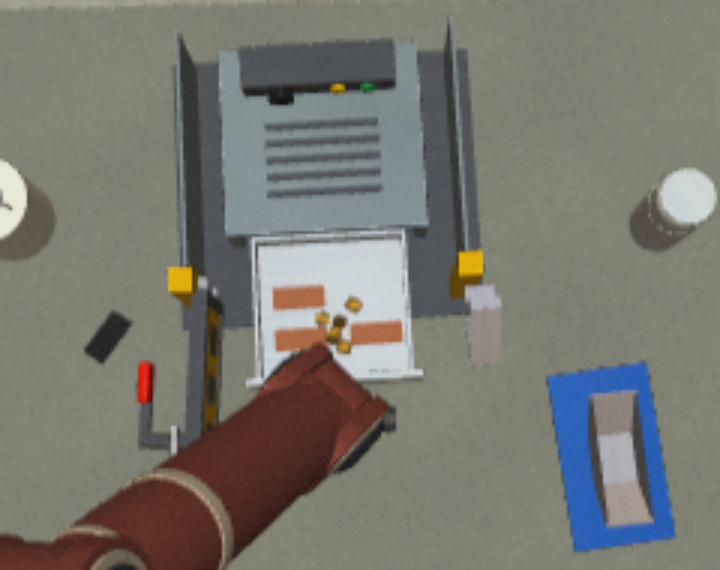

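send_rows(series=[[[-0.1,-2,0,0,0,0,1.0],[-0.1,-1.2,0,0,0,0,1.0],[0,-1.5,0,0,0,0,1.0],[0,-2,0,0,0,0,1.0],[0,-2,0,0,0,0,1.0]]])

```text
time_s: 43.95
tcp_pos: [557.3, -0.1, 54.7]
orientation: [0.717, -0.697, 0.001, 0.001]
ft_force: [-7.1, -1.8, 2.9]
gripper_width: -0.4
```

send_rows(series=[[[0,-2,0,0,0,0,1.0],[0,-2,0,0,0,0,1.0],[0,-2,0,0,0,0,1.0],[0,-1.5,0,0,0,0,1.0],[0,0,0,0,0,0,1.0]]])

```text
time_s: 44.58
tcp_pos: [634.6, 2.3, 54.9]
orientation: [0.718, -0.696, 0.004, 0.0]
ft_force: [-4.1, -1.4, 1.5]
gripper_width: -0.1
```

```bash
python3 - <<'E'
from h import *
st()
print(to_tool([647.3,2,52],down(0.031-np.pi/2)))
E
```

```text
t 44.58 tcp [634.6   2.3  54.9] q [-0.4   0.91  0.65  1.67 -0.71  0.81 -0.97] F [-4.1 -1.4  1.5] w -0.1
[[0.031, -1.0, 0.005], [-1.0, -0.031, -0.005], [0.006, -0.005, -1.0]]
(array([ 0.07201802, -1.27049326,  0.29244185]), array([-0.00517546, -0.00551464, -0.00016725]))
```

send_rows(series=[[[0,-0.6,0,0,0,0,1.0],[0,-0.6,0,0,0,0,1.0],[0,-0.4,0,0,0,0,1.0],[0,0,0,0,0,0,1.0]]])

```text
time_s: 45.08
tcp_pos: [647.3, 2.7, 54.9]
orientation: [0.718, -0.697, 0.001, 0.002]
ft_force: [-9.9, -1.0, 6.1]
gripper_width: -0.2
```

send_rows(series=[[[0,-0.2,0,0,0,0,1.0],[0,0,0,0,0,0,1.0],[0,2.5,0,0,0,0,1.0],[0,5,0,0,0,0,1.0],[0,3,0,0,0,0,1.0]]])

```text
time_s: 45.7
tcp_pos: [547.1, 0.8, 54.5]
orientation: [0.718, -0.696, 0.005, -0.002]
ft_force: [0.4, -1.3, -0.1]
gripper_width: -0.0
```

send_rows(series=[[[0,0,-6,0,0,0,1.0],[0,0,-6,0,0,0,1.0],[0,0,-5,0,0,0,0.6],[0,0,0,0,0,0,0.5]]])

```text
time_s: 46.2
tcp_pos: [550.3, 0.5, 228.7]
orientation: [0.718, -0.696, 0.008, -0.006]
ft_force: [0.4, 0.4, -0.9]
gripper_width: 35.9
```

```bash
python3 - <<'E'
from h import *
st()
m=imaging.camera_model("wrist");im=imaging.camera("wrist")
print(proj(m,S(30,60,70)),proj(m,S(30,60,12)),proj(m,S(-100,60,70)))
cv2.imwrite("pics/w36.png",im)
im=imaging.camera("top");cv2.imwrite("pics/t36.png",cv2.resize(im[110:300,150:390],None,fx=3,fy=3))
m=imaging.camera_model("top")
for b in blobs(im,(0,180,100),(5,255,255),10): print(b[:2],onz(m,b[0],b[1],141),b[3])
E
```

```text
t 46.2 tcp [5.503e+02 5.000e-01 2.287e+02] q [-0.56  0.59  0.83  1.78 -0.52  0.98 -1.06] F [ 0.4  0.4 -0.9] w 35.9
[[0.031, -0.999, 0.02], [-1.0, -0.031, -0.004], [0.004, -0.019, -1.0]]
[197.18841979  76.11827371] [210.42547166  83.20984816] [205.52379086 243.32982922]
(197.51643192488262, 237.07981220657274) [513.31741596 175.39682898 141.        ] ((197.5, 237.0), (12.0, 3.0), 90.0)
```

View pics/w36.png

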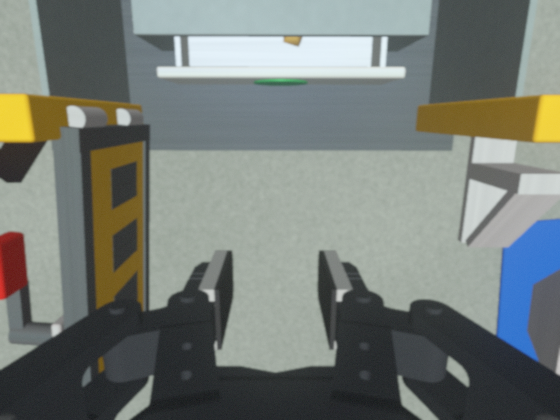

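View pics/t36.png

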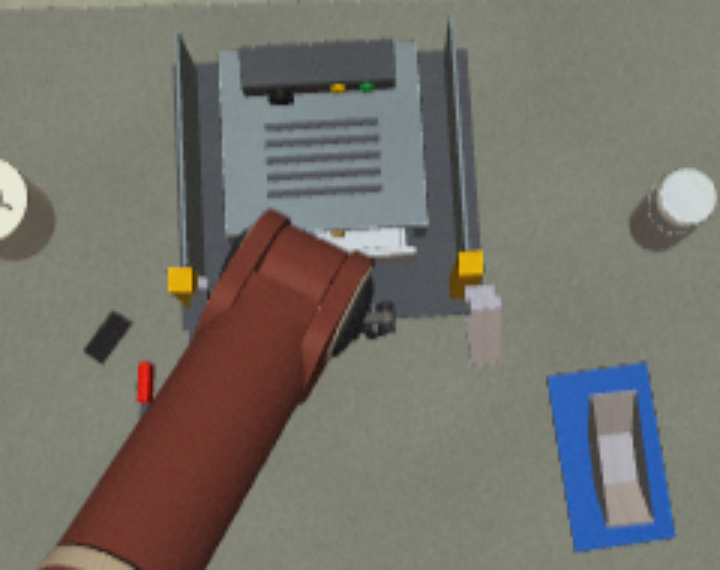

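```bash
python3 - <<'E'
from h import *
print(to_tool([517,180,225],down(-1.667)))
E
```

```text
(array([-17.90546932,   2.47872931,  -0.16363695]), array([-0.00954057, -0.002409  ,  0.12793208]))
```

send_rows(series=[[[-4.5,0.6,0,0,0,0,0.5],[-4.5,0.6,0,0,0,0,0.5],[-4.5,0.6,0,0,0,0,0.5],[-4.4,0.6,0,0,0,0.13,0.5],[0,0,2,0,0,0,0.5]]])

```text
time_s: 46.92
tcp_pos: [516.8, 185.3, 200.5]
orientation: [-0.675, 0.738, -0.003, 0.001]
ft_force: [-0.2, -1.0, 0.3]
gripper_width: 42.5
```

send_rows(series=[[[0,0,1,0,0,0,0.5],[0,0,0,0,0,0,0.5]]])

```text
time_s: 47.18
tcp_pos: [517.2, 178.4, 191.0]
orientation: [-0.671, 0.742, -0.003, -0.0]
ft_force: [-0.4, 0.6, 0.6]
gripper_width: 43.0
```

```bash
python3 - <<'E'
from h import *
st();m=imaging.camera_model("wrist");im=imaging.camera("wrist");cv2.imwrite("pics/w37.png",im)
for b in blobs(im,(0,170,90),(6,255,255),100):
    P=np.array([onz(m,*p,141)[:2] for p in cv2.boxPoints(b[3])]);c=onz(m,b[0],b[1],141)
    print(np.round(b[:3]),b[3],c.round(1),P.round(1).tolist(),to_tool([c[0],c[1],134]))
E
```

```text
t 47.17 tcp [517.2 178.4 191. ] q [-0.9   0.66  0.86  1.82 -0.6   0.95 -1.45] F [-0.4  0.6  0.6] w 43.0
[[-0.1, -0.995, 0.004], [-0.995, 0.1, -0.005], [0.005, -0.005, -1.0]]
[ 277.  247. 1260.] ((276.4310302734375, 247.55093383789062), (70.87207794189453, 19.54927635192871), 87.27368927001953) [515.7 177.6 141. ] [[534.6, 181.5], [534.0, 171.8], [495.6, 173.7], [496.1, 183.9]] (array([0.05784065, 0.25216329, 5.78660746]), None)
```

View pics/w37.png

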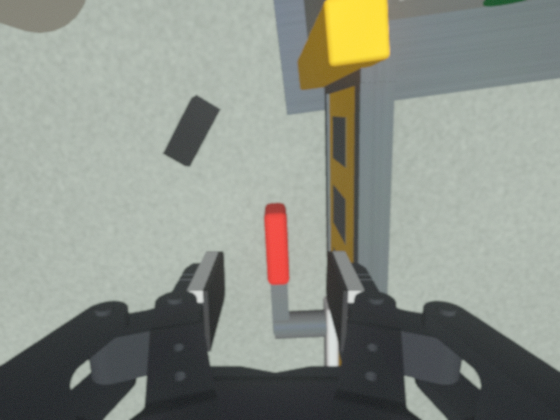

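send_rows(series=[[[0.1,0.2,2.8,0,0,-0.04,0.5],[0,0,2.9,0,0,0,0.5],[0,0,0,0,0,0,0.5],[0,0,0,0,0,0,1.0],[0,0,0,0,0,0,1.0]]], force=50)

```text
time_s: 47.85
tcp_pos: [517.7, 178.0, 136.8]
orientation: [-0.686, 0.728, -0.005, 0.003]
ft_force: [1.3, -1.1, 2.4]
gripper_width: 11.2
```

send_rows(series=[[[0,0,0,0,0,0,1.0],[0,0,0.8,0,0,0,1.0],[0,0.1,0.8,0,0,0,1.0],[0,0.1,0.6,0,0,0,1.0],[0,0,0,0,0,0,1.0]]])

```text
time_s: 48.48
tcp_pos: [519.3, 177.7, 116.2]
orientation: [-0.686, 0.728, -0.008, 0.005]
ft_force: [5.5, -2.3, 8.1]
gripper_width: 11.0
```

```bash
python3 - <<'E'
from h import *
st();gchk()
im=imaging.camera("side");cv2.imwrite("pics/s38.png",cv2.resize(im[150:350,180:430],None,fx=3,fy=3))
E
```

```text
t 48.48 tcp [519.3 177.7 116.2] q [-0.83  0.74  0.75  1.89 -0.71  0.77 -1.32] F [ 5.5 -2.3  8.1] w 11.0
[[-0.059, -0.998, 0.018], [-0.998, 0.059, -0.004], [0.003, -0.018, -1.0]]
theta_tool 1.661 theta_pos 1.687 rad 106.3
```

View pics/s38.png

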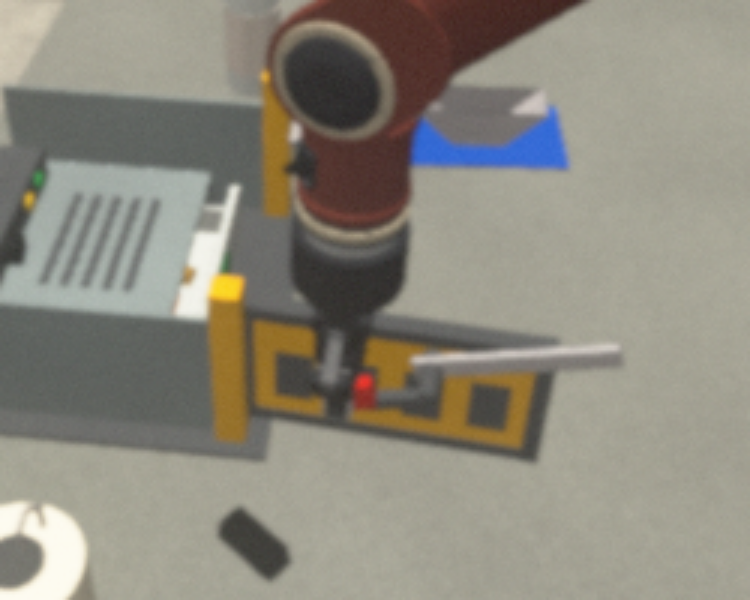

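send_rows(series=[[[1.47,0.64,0,0,0,-0.15,1.0],[1.47,0.64,0,0,0,-0.15,1.0],[1.47,0.64,0,0,0,-0.15,1.0],[1.47,0.64,0,0,0,-0.15,1.0],[0,0,0,0,0,0,1.0]]])

```text
time_s: 49.15
tcp_pos: [503.9, 117.6, 115.9]
orientation: [0.871, -0.492, 0.008, -0.004]
ft_force: [5.2, 3.3, 6.4]
gripper_width: 10.7
```

send_rows(series=[[[1.47,0.64,0,0,0,-0.15,1.0],[1.47,0.64,0,0,0,-0.15,1.0],[1.47,0.64,0,0,0,-0.15,1.0],[1.47,0.64,0,0,0,-0.15,1.0],[0,0,0,0,0,0,1.0]]])

```text
time_s: 49.78
tcp_pos: [524.7, 59.2, 115.3]
orientation: [0.977, -0.212, 0.007, -0.001]
ft_force: [2.7, 2.8, 5.7]
gripper_width: 11.1
```

```bash
python3 - <<'E'
from h import *
st();gchk()
im=imaging.camera("top");cv2.imwrite("pics/t39.png",cv2.resize(im[110:300,150:390],None,fx=3,fy=3))
E
```

```text
t 49.77 tcp [524.7  59.2 115.3] q [-0.4   0.63  0.38  1.94 -0.38  0.62 -0.21] F [2.7 2.8 5.7] w 11.1
[[0.91, -0.415, 0.014], [-0.415, -0.91, -0.001], [0.013, -0.005, -1.0]]
theta_tool 0.459 theta_pos 0.494 rad 104.8
```

View pics/t39.png

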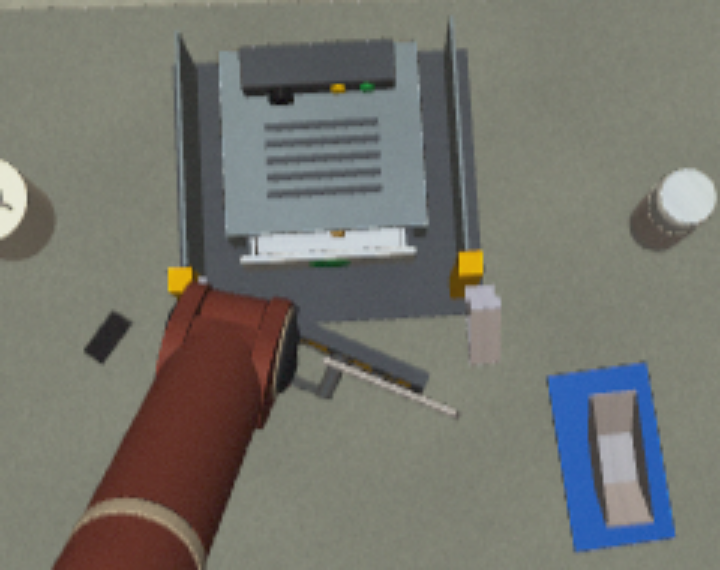

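send_rows(series=[[[1.47,0.64,0,0,0,-0.15,1.0],[1.2,0.52,0,0,0,-0.12,1.0],[0.9,0.4,0,0,0,-0.09,1.0],[0.6,0.28,0,0,0,-0.06,1.0],[0,0,0,0,0,0,1.0]]])

```text
time_s: 50.45
tcp_pos: [557.9, 30.1, 115.0]
orientation: [1.0, -0.005, 0.005, 0.001]
ft_force: [3.7, 3.0, 4.0]
gripper_width: 11.1
```

```bash
python3 - <<'E'
from h import *
st();gchk()
im=imaging.camera("top");cv2.imwrite("pics/t40.png",cv2.resize(im[150:250,190:340],None,fx=5,fy=5))
E
```

```text
t 50.45 tcp [557.9  30.1 115. ] q [-0.26  0.65  0.26  1.85 -0.25  0.66  0.14] F [3.7 3.  4. ] w 11.1
[[1.0, -0.01, 0.011], [-0.009, -1.0, -0.002], [0.011, 0.002, -1.0]]
theta_tool 0.04 theta_pos 0.069 rad 104.5
```

View pics/t40.png

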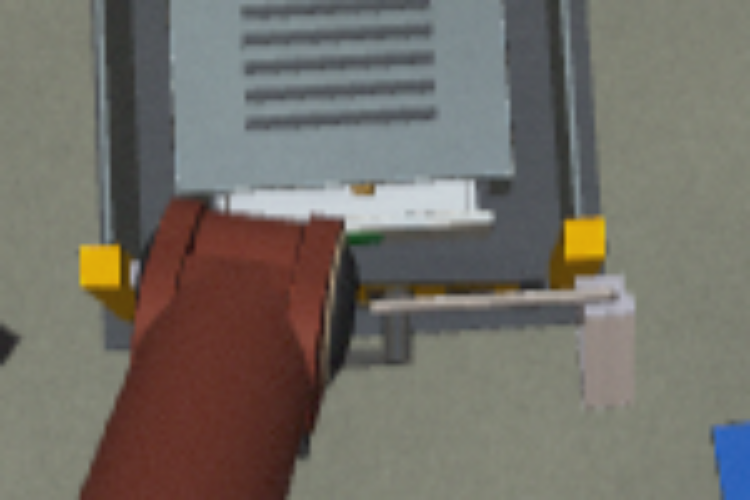

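send_rows(series=[[[0.4,0.1,0,0,0,-0.03,1.0],[0.3,0,0,0,0,0,1.0],[0,0,0,0,0,0,1.0]]])

```text
time_s: 50.88
tcp_pos: [562.1, 28.0, 114.6]
orientation: [1.0, 0.012, 0.002, 0.002]
ft_force: [-0.5, 2.0, 8.5]
gripper_width: 10.8
```

```bash
python3 - <<'E'
from h import *
st();gchk()
im=imaging.camera("top");cv2.imwrite("pics/t41.png",cv2.resize(im[150:250,190:340],None,fx=5,fy=5))
E
```

```text
t 50.88 tcp [562.1  28.  114.6] q [-0.25  0.66  0.25  1.84 -0.24  0.67  0.16] F [-0.5  2.   8.5] w 10.8
[[1.0, 0.024, 0.005], [0.024, -1.0, -0.005], [0.004, 0.005, -1.0]]
theta_tool 0.007 theta_pos 0.025 rad 104.3
```

View pics/t41.png

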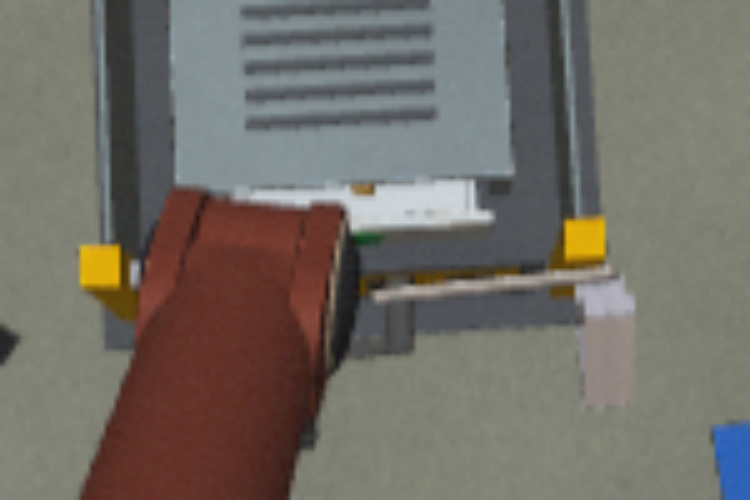

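send_rows(series=[[[0.3,0,0,0,0,0,1.0],[0.2,0,0,0,0,0,1.0],[0,0,0,0,0,0,1.0]]])

```text
time_s: 51.3
tcp_pos: [562.6, 27.7, 113.9]
orientation: [1.0, 0.012, -0.003, 0.002]
ft_force: [-8.2, 1.4, 11.1]
gripper_width: 11.0
```

Against the stop (x 562.6 as when first shut, −8 N). Raise the lever, then release.

send_rows(series=[[[0,-0.1,-0.8,0,0,0,1.0],[0,-0.1,-0.8,0,0,0,1.0],[0,0,-0.7,0,0,0,1.0],[0,0,0,0,0,0,0.5],[0,0,0,0,0,0,0.5]]])

```text
time_s: 51.92
tcp_pos: [569.2, 30.2, 137.9]
orientation: [1.0, 0.01, 0.005, 0.002]
ft_force: [-0.8, 0.1, -0.8]
gripper_width: 43.0
```

send_rows(series=[[[0,0,-3,0,0,0,0.5],[0,0,-5,0,0,0,0.5],[-4,0,-4,0,0,0,0.5],[-6,0,0,0,0,0,0.5],[0,0,0,0,0,0,0.5]]])

```text
time_s: 52.55
tcp_pos: [460.9, 28.4, 256.0]
orientation: [1.0, 0.01, 0.0, 0.001]
ft_force: [1.2, 0.9, 0.0]
gripper_width: 42.6
```

```bash
python3 - <<'E'
from h import *
st();m=imaging.camera_model("wrist");im=imaging.camera("wrist");cv2.imwrite("pics/w42.png",im)
im=imaging.camera("top");cv2.imwrite("pics/t42.png",cv2.resize(im[150:310,190:390],None,fx=3.7,fy=3.7))
m=imaging.camera_model("top")
for b in blobs(im,(0,180,100),(5,255,255),10): print(b[:2],onz(m,b[0],b[1],128),b[3])
im=imaging.camera("side");cv2.imwrite("pics/s42.png",cv2.resize(im[130:330,180:430],None,fx=3,fy=3))
E
```

```text
t 52.55 tcp [460.9  28.4 256. ] q [-0.36  0.33  0.34  1.94 -0.13  0.89  0.06] F [1.2 0.9 0. ] w 42.6
[[1.0, 0.02, 0.001], [0.02, -1.0, -0.003], [0.0, 0.003, -1.0]]
(250.57613168724276, 218.8312757201646) [564.03831586  21.02102582 128.        ] ((250.5, 219.0), (4.0, 13.0), 90.0)
```

View pics/t42.png

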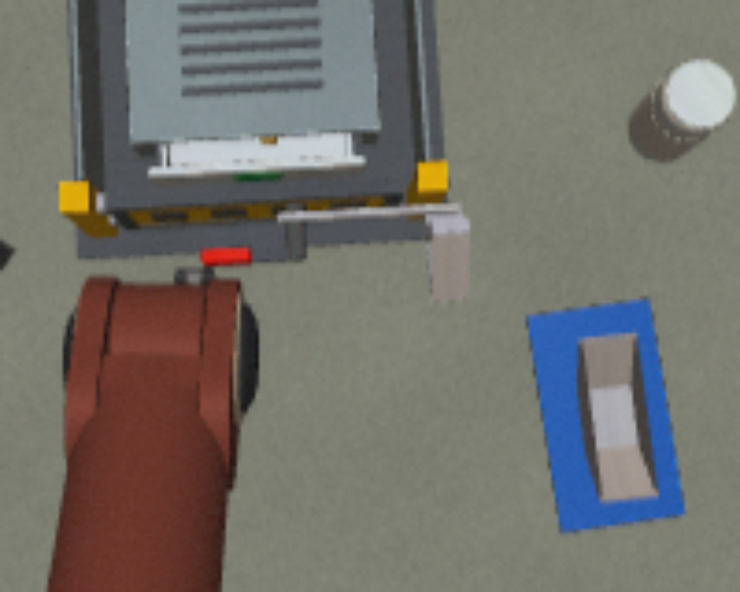

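View pics/s42.png

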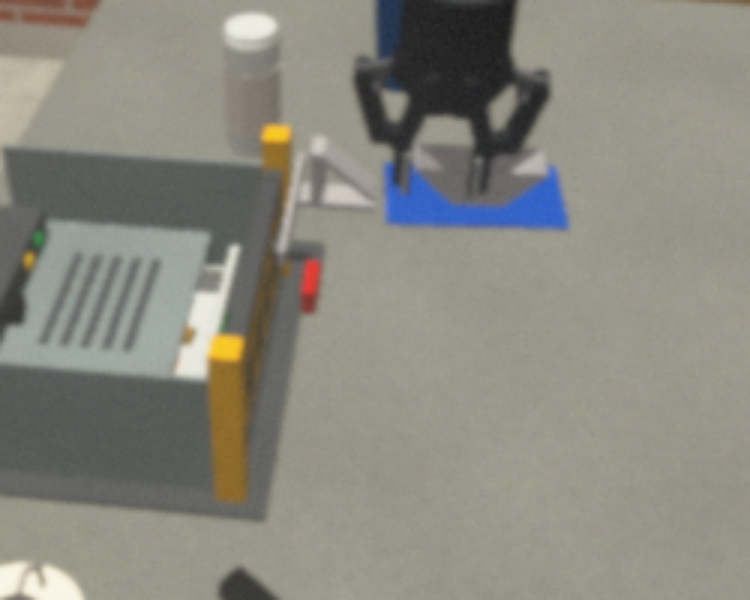

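View pics/w42.png

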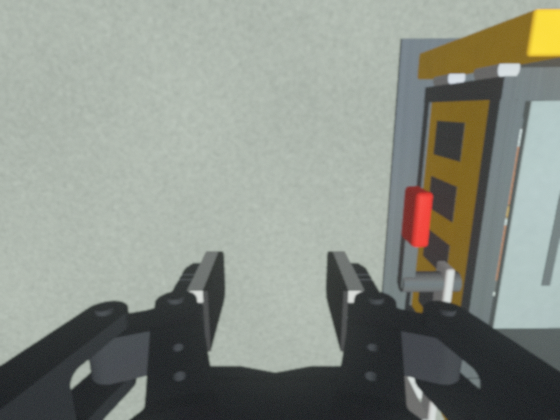

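```bash
python3 - <<'E'
from h import *
a=cv2.imread("pics/a_top.png");im=imaging.camera("top")
x=np.hstack([cv2.resize(i[190:235,240:330],None,fx=4,fy=4,interpolation=cv2.INTER_CUBIC) for i in(a,im)]);cv2.imwrite("pics/cmp.png",x)
d=np.abs(a[190:235,262:330].astype(int)-im[190:235,262:330]).max(2);print(d.max(),(d>40).sum(),np.argwhere(d>40)[:10].tolist())
sd=imaging.camera("side");a2=cv2.imread("pics/a_side.png");d=np.abs(a2[170:260,240:300].astype(int)-sd[170:260,240:300]).max(2);print((d>40).sum(),np.argwhere(d>40)[:20].tolist())
E
```

```text
19 0 []
25 [[69, 2], [69, 3], [69, 4], [70, 1], [70, 2], [70, 3], [70, 4], [70, 5], [71, 1], [71, 2], [71, 3], [71, 4], [71, 5], [72, 1], [72, 2], [72, 3], [72, 4], [73, 0], [73, 1], [73, 2]]
```

View pics/cmp.png

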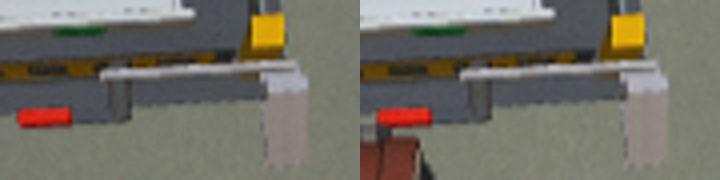

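```bash
python3 -c "
from rig import r
print(r.close_job())"
```

```text
the job is handed in; nothing more can be done
None
```

I completed the whole sequence and handed the job in at about 53 s of the 210 s allowed; the hand-in gave no verdict.

**What I did:**
- I lifted the latch by pinching the red lever and swung the gate open to about 1.66–1.7 rad.
- One press on the tray's front plate released the tray, and it sprang fully out.
- I laid all three copper ingots in the tray, poured in all five brass nuggets, and put the empty cup back upright on its blue plate.
- I pressed the tray to its stop so its catch locked, then closed the gate with the latch lifted and let the bar drop in behind the lip.

**What the last checks showed:**
- **Gate, latch bar and tray plate:** in the top view they match the start picture, with no pixel changed by more than 19 of 255 levels. The lever pad is at the same pixel as at the start.
- **Tray contents:** before closing I counted three ingots and five nuggets in the tray. Afterwards most of them are hidden under the roof, so I could not count them again.
- **Cup:** empty and standing on its plate, close to the centre.
- **Sleeve, paint can and tumbler:** I did not touch them. The sleeve and paint can look unmoved in the last pictures; the tumbler was last seen standing after the cup was put back.
- **Robot:** clear of everything at hand-in.

**One disagreement:** at the ingots, the top camera read y about 7–10 mm lower than the wrist camera, so I used the wrist camera for grasping. I also could not tilt the tool as far as I wanted when gripping the cup, so I gripped it at 0.25 rad. It still emptied at about 70° of tip.

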